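# Steady the rocking lab platform, then load its cassette

## Robot

A 6-joint arm with a two-finger parallel gripper is mounted at the origin on the work surface. World frame = base frame: x ahead of the robot, y to its left, z up, the work surface at z = 0. Lengths are in m, angles in rad, forces in N, time in s.
With the tool pointing down it reaches from about 0.35 to 0.775 m from the base axis. Payload 7.3 kg.
Tool frame: the origin (TCP) lies midway between the tips of the shut fingers; the grasp point (between the pads) lies 19 mm behind it (robot.grasp_offset is the z of the grasp point in the tool frame, in m); z points along the fingers, y is the direction in which the jaws open and shut (so a half turn about z gives the same grasp; the last joint's range is limited). The gripper opens to 92 mm and grips with 3 to 60 N. Pads are 19 mm wide; open, the fingers measure 130 mm over their backs; the gripper's body (75 mm by 190 mm) begins 47 mm behind the grasp point.
Start: joints at [-1.258, 0.342, 1.524, -0, 1.275, -0.146], TCP at [0.233, -0.471, 0.198] pointing down, gripper open.
Joint ranges: [-2.53, 2.53], [-0.77, 2.02], [0.04, 2.7], [-1, 4.14], [0.28, 2.66], [-3.11, 3.11]. Speed limits (rad/s): [2.57, 2.57, 3.14, 3.14, 3.14, 3.14].

## Interface

Orientations are given as [roll, pitch, yaw] about the fixed x, y, z axes, in that order (R = Rz(yaw) Ry(pitch) Rx(roll)).
In Python, from cell import observe, imaging, workorder, robot gives the robot as it stands. The module is installed in compiled form; this text tells all that it offers.
- The arm moves only by the tool send_rows, never from a script. Its argument "series" is a list of rows, each a list of 7 numbers: the shift along the tool's x, y, z in m, then the turn, a rotation vector about the tool's x, y, z in rad, then the closure, from 0 (fully open) to 1 (shut). A call has 1 to 5 rows; each row shifts and turns the commanded pose from where the row before left it, along the tool's axes as they then stand; what a row does not reach is not made up. A row lasts 1/12 s, in which the tool goes at most 41.7 mm and 7.16 degrees, less where a joint would pass 70% of its speed; a pose out of reach is approached as far as the arm can. A call is refused whole if a number of a shift passes 0.0417 or a number of a turn 0.125, either way. A call with a gripper value outside its range is refused whole. The fingers move at their own pace and stop on an object; "newtons" is the grip in N (left out, the last holds). Time passes only in rows, so rows that do not move let the fingers close. It gives the time, the measured TCP pose, the force and the opening at its end, in the units of the state.
- observe(): the state, without advancing time (a new reading comes with each control period).
- imaging.read_camera(name): name is "side" or "top" or "wrist"; returns a dict with "color" (480x640x3 uint8, red, green, blue), "range_z" (480x640 float32, m along the optical axis (not along the pixel's ray), 0 where there is no reading), "vfov" (degrees; the focal length in pixels is half the picture's height over the tangent of half this angle, whatever the lens; pixels are square), "cx", "cy" (the principal point, pixels), "T" (4x4, takes a point from camera to world coordinates). Camera axes: x right, y down, z forward; pixel columns grow to the right and rows downward; lengths in m; the calibration is good to about 2 mm. A picture is of the moment at which its call begins.
- workorder.hand_in(): hands the job in, once; it reports no verdict.
The state is a dict: "time": time; "qpos": joint angles; "qvel": joint speeds; "joint_efforts": joint torques, N m; "tool_pos": TCP position; "tool_rot": TCP orientation; "contact_force": force on the tool from outside, world axes, zero at the start; "torque": the same for the moment, N m; "opening": finger opening in m.
Only numpy, scipy, OpenCV 4.12 (cv2) and the standard library are available. Lean on these libraries where they do the work, as an engineer would, in place of code of your own. Each camera call takes 0.05 s, during which the arm holds its last target.

## Task

The small lab platform rocks because the foot under one corner is screwed up too short: turn that foot's black bar knob clockwise (seen from above) until the empty platform stands level and no longer rocks on its four feet. Then take the grey cassette out of its storage dock, set it down on the bench to take it again by its middle, and lay it gently, fully down, in the platform's nest, still steady. Leave the other things on the bench where they are.

Things in the scene. Friction and masses are not known exactly. Their poses are not given: they have to be found in the camera images.
- stand: Platform: loose, 3 kg, aluminium slab 260 x 200 x 20 mm (x, y), top 50 mm above the bench. Origin: under its centre at foot level; z up. Feet at x = +-105, y = +-75 mm: three fixed, the one at x = -105, y = -75 (robot side, right) is the screw foot, knob on top. At first that corner hangs 5 to 7 mm low (slab leans 0.04 to 0.06 rad) and the slab rocks. It may shift a few mm as the knob turns.
- knob (a joint): Turn of the screw foot's knob, rad: grows clockwise seen from above, driving the foot down 2.5 mm per rad. 0 = as long as the other feet: platform level and steady. It starts at -1.9 to -2.95 (too short: two or more grasps of turning); stops at -4.2 and +1.8. Friction 0.06 Nm; it stays where it is left.
- knob_grip (a point): On the knob's axis at the height to grip, about 82 mm above the bench. The knob is a black bar 64 mm long (this frame's y), 18 mm wide (its x, the way to pinch it), 28 mm tall, its top 13 mm above this point. At joint value 0 the bar lies along the platform's y. The knob keeps its height while turned; the platform's corner climbs the screw.
- nest (a point): Nest on the platform: centre of its floor, on the slab's top, at x = +50 mm, y = 0 of the platform; axes as the platform's. Inside 60 mm (x) by 156 mm (y). Grey cheeks 38 mm high, 7 mm thick, close both ends and cover 42 mm of each long side from the ends; the middle 72 mm of both long sides is open for the fingers.
- cassette: Cassette: loose grey box 140 x 50 x 45 mm (x, y, z) with a pale top panel, 0.2 to 0.4 kg. Origin: centre of its underside, z up. It starts in the dock. In the nest it lies with its long side along the platform's y, either way round, its underside on the nest's floor.
- dock: Storage dock: fixed white cradle 92 x 74 mm, 50 mm high. Origin: under its centre, at bench level. Floor 8 mm thick; side walls 8 mm thick at y = +-33 mm, a wall at the +x end; the -x end (towards the robot) is open. The cassette lies in it lengthwise, one end sticking 60 mm out: only there can fingers reach it. The bench before the open end is free for 180 mm.
- dishes: Bystander: stack of clear dishes, 76 mm across, 37 mm high, between platform and dock. Origin under its centre.
- bottle: Bystander: pale bottle with a blue cap, 60 mm across, 130 mm tall. Origin under its centre.
- beaker: Bystander: glass beaker 70 mm across, 85 mm tall. Origin under its centre.
- jar: Bystander: amber jar 60 mm across, 75 mm tall. Origin under its centre.
- driver: Bystander: black-handled screwdriver 200 mm long, lying. Origin at its middle.
- tile: Bystander: white flat plate 128 x 86 x 15 mm. Origin under its centre.
Not all that is in view belongs to the job. What is shaped like the dock but green or red is not meant.

How it is judged:
By the outcome, as a careful person would: the job done as asked, in the order asked, and still so for the second after the job is handed in, with the robot touching nothing.
It also fails if it takes over 64 s, if anything falls off the work surface, if the arm or the gripper's body presses on something with over 40 N, if the wrist force passes 120 N, or if a joint passes its speed limit or range.

## Working session

There is one attempt and no reset: what is moved stays moved. The work goes in short steps, Python scripts to look and compute and a tool call to move; the robot and the scene stay as the last step left them, time stands still between calls to the robot, and variables do not carry over. Pictures are saved under pics/ and viewed, and the job is handed in when it is done.

Besides the shell and the picture viewer there is one more tool, called after "Request:" as name(argument=value, ...), one argument or row to a line, values as JSON. send_rows: Moves the arm, as the interface text tells. Its arguments: {"type":"object","properties":{"series":{"type":"array","items":{"type":"array","items":{"type":"number"}}},"newtons":{"type":"number"}},"required":["series"]}

```bash
ls; mkdir -p pics
python3 - <<'E'
from cell import observe, imaging, robot
import cv2
s=observe();print(s); print(robot.grasp_offset)
for n in ("side","top","wrist"):
    c=imaging.read_camera(n); cv2.imwrite(f"pics/{n}0.png",c["color"][:,:,::-1]); print(n,c["vfov"],c["cx"],c["cy"],c["T"].round(3).tolist())
    import pickle; pickle.dump(c,open(f"pics/{n}0.pkl","wb"))
E
```

```text
pics
{'time': 0.0, 'qpos': array([-1.25801859e+00,  3.42727683e-01,  1.52501935e+00, -1.89567129e-05,
        1.27535705e+00, -1.46003284e-01]), 'qvel': array([ 0.0006462 , -0.00156758, -0.0002924 , -0.00034072, -0.00150991,
       -0.00064169]), 'joint_efforts': array([ 4.26207798e-04, -4.31237698e+01, -2.44217741e+01,  7.15392851e-02,
        5.61062491e-02, -1.20130626e-04]), 'tool_pos': array([ 0.2323751 , -0.47028219,  0.19714159]), 'tool_rot': array([-3.14009466e+00, -2.01956829e-04,  4.58786406e-01]), 'contact_force': array([-0.38954415, -0.08962966, -1.00837006]), 'torque': array([-0.00643323, -0.0089326 ,  0.01343007]), 'opening': 0.09172078389851973}
-0.0188
side 53.43568504713779 321.1088863327246 241.15541268464332 [[-0.755, -0.372, 0.54, -0.016], [-0.656, 0.429, -0.621, 0.692], [-0.0, -0.823, -0.568, 0.708], [0.0, 0.0, 0.0, 1.0]]
top 53.62863426721109 323.6933668137799 232.2671868610088 [[-0.02, -0.986, 0.167, 0.379], [-1.0, 0.019, -0.003, 0.024], [0.0, -0.167, -0.986, 1.396], [0.0, 0.0, 0.0, 1.0]]
wrist 58.78393524747156 316.5842343664577 239.42359038588432 [[0.443, -0.855, -0.269, 0.306], [-0.896, -0.423, -0.132, -0.434], [-0.001, 0.299, -0.954, 0.384], [0.0, 0.0, 0.0, 1.0]]
```

View pics/top0.png

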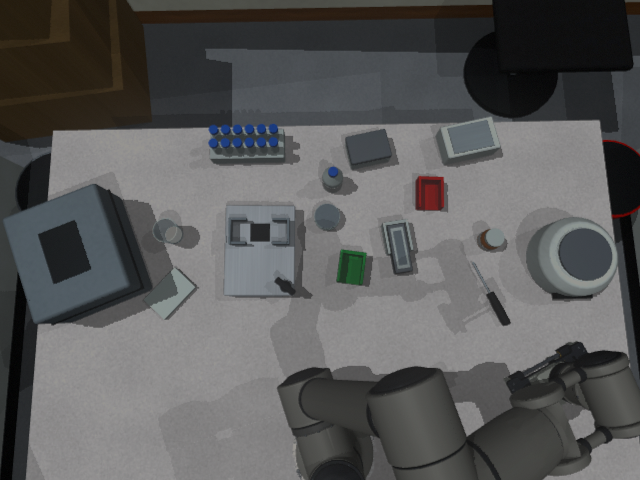

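View pics/side0.png

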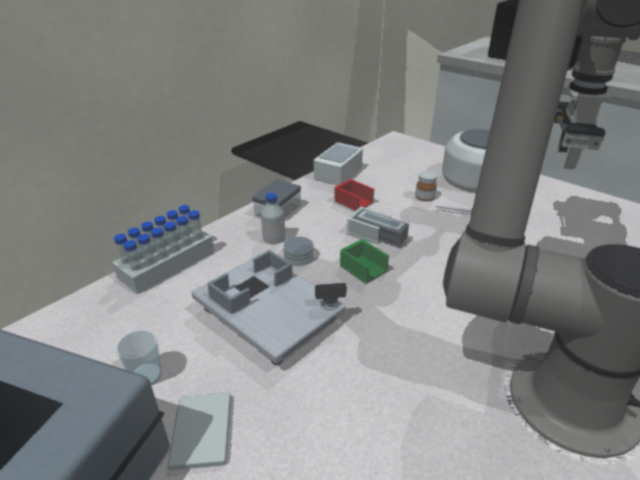

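View pics/wrist0.png

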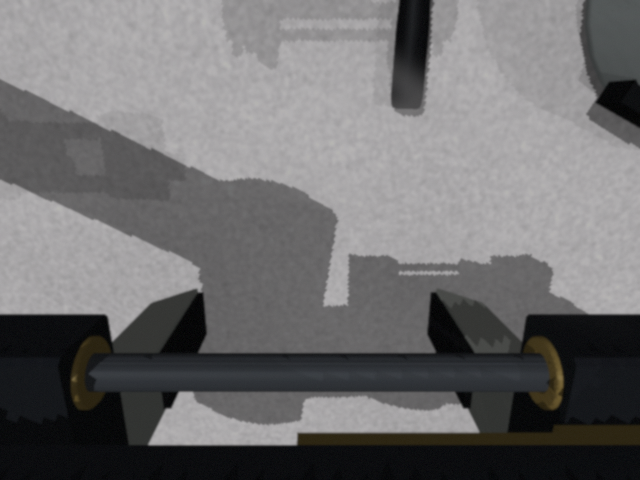

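The top view shows the platform at about (260,250) with its knob at (285,284). The white/grey dock holding the grey cassette is at about (397,245). The green cradle at (351,267) and the red one at (430,193) are not meant. I'll confirm in an enlarged crop.

```bash
cat > h.py <<'E'
import numpy as np, cv2, pickle
from cell import observe, imaging, robot
from scipy.spatial.transform import Rotation as R
def cloud(c):
    h,w=c["range_z"].shape; f=h/2/np.tan(np.radians(c["vfov"])/2)
    u,v=np.meshgrid(np.arange(w),np.arange(h)); z=c["range_z"]
    P=np.stack([(u-c["cx"])*z/f,(v-c["cy"])*z/f,z],-1)
    return P@c["T"][:3,:3].T+c["T"][:3,3]
def proj(c,p):
    h=480; f=h/2/np.tan(np.radians(c["vfov"])/2)
    q=(np.atleast_2d(p)-c["T"][:3,3])@c["T"][:3,:3]
    return np.c_[q[:,0]/q[:,2]*f+c["cx"],q[:,1]/q[:,2]*f+c["cy"]]
def crop(c,u0,v0,u1,v1,k,name):
    cv2.imwrite("pics/"+name,cv2.resize(c["color"][v0:v1,u0:u1,::-1],None,fx=k,fy=k,interpolation=cv2.INTER_CUBIC))
E
python3 - <<'E'
from h import *
c=pickle.load(open("pics/top0.pkl","rb")); P=cloud(c)
crop(c,215,160,455,310,3.3,"topcrop0.png")
for u,v in [(285,284),(397,240),(240,270),(280,270),(350,300),(399,250),(397,262)]: print(u,v,P[v,u].round(4))
# slab plane
m=np.zeros(P.shape[:2],bool); m[250:290,230:272]=1
q=P[m]; A=np.c_[q[:,:2],np.ones(len(q))]; print("slab",np.linalg.lstsq(A,q[:,2],rcond=None)[0])
b=P[300:330,230:270].reshape(-1,3); print("bench",b.mean(0))
# knob mask: high above slab
for name,(u0,v0,u1,v1),zl,zh in [("knob",(265,265,310,305),.07,.12),("cass",(380,215,420,280),.0475,.06),("dockrim",(375,210,425,285),.03,.0475)]:
    S=P[v0:v1,u0:u1].reshape(-1,3); S=S[(S[:,2]>zl)&(S[:,2]<zh)]
    r=cv2.minAreaRect((S[:,:2]*1000).astype(np.float32)); print(name,len(S),r,S.mean(0),S[:,2].max())
E
```

```text
285 284 [0.4586 0.1276 0.0921]
397 240 [ 0.5801 -0.1904  0.0526]
240 270 [0.5036 0.2591 0.0453]
280 270 [0.5012 0.1451 0.0475]
350 300 [ 0.4142 -0.0541 -0.0029]
399 250 [ 0.5517 -0.1955  0.0484]
397 262 [ 0.517  -0.1876  0.0521]
slab [-0.51059238 -0.77165108  0.48741026]
bench [0.37826664 0.23799878 0.00152808]
knob 156 ((453.87005615234375, 128.86376953125), (63.555423736572266, 21.408065795898438), 54.157039642333984) [0.4526569  0.12876402 0.0934761 ] 0.1027005207219347
cass 969 ((563.7203979492188, -196.27490234375), (150.48182678222656, 74.24563598632812), 7.649353504180908) [ 0.56583758 -0.19513556  0.052191  ] 0.059603066612354594
dockrim 237 ((563.6958618164062, -196.850830078125), (150.4773712158203, 74.59915161132812), 8.242231369018555) [ 0.57820509 -0.18916961  0.04228388] 0.04748530516345695
```

View pics/topcrop0.png

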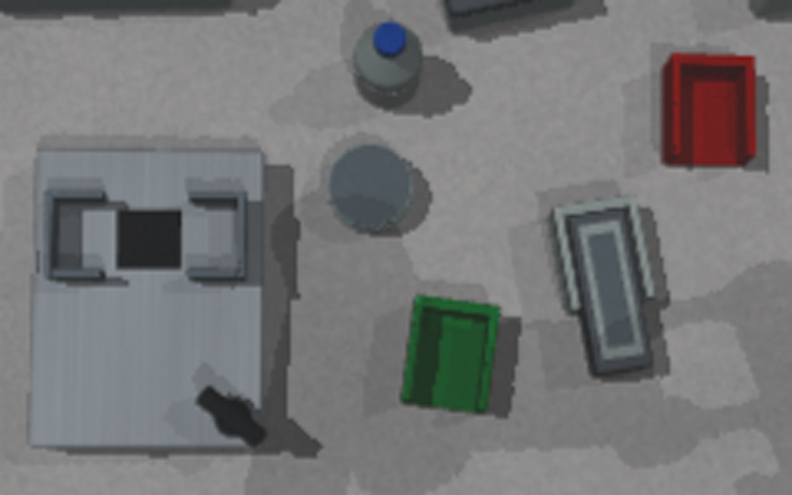

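The crop confirms it: the white cradle at crop (605,285) holds the grey cassette with its pale rim, and the red and green cradles are empty. The knob bar is at crop (232,415), lying along about 54° in world. That gives a knob value of about -2.5. Next I move above the knob.

Request:
send_rows(
  series=[
    [0.0232, -0.022, -0.0025, 0, 0, 0, 0],
    [0.0232, -0.022, -0.0025, 0, 0, 0, 0],
    [0.0232, -0.022, -0.0025, 0, 0, 0, 0],
    [0.0232, -0.022, -0.0025, 0, 0, 0, 0],
    [0.0232, -0.022, -0.0025, 0, 0, 0, 0],
  ],
  newtons=25,
)

```text
time: 0.57
tool_pos: [0.2879, -0.3191, 0.2101]
tool_rot: [-3.141, -0.0, 0.458]
contact_force: [-0.2, 0.3, 0.2]
opening: 0.0916
```

Request:
send_rows(
  series=[
    [0.0232, -0.022, -0.0025, 0, 0, 0, 0],
    [0.0232, -0.022, -0.0025, 0, 0, 0, 0],
    [0.0232, -0.022, -0.0025, 0, 0, 0, 0],
    [0.0232, -0.022, -0.0025, 0, 0, 0, 0],
    [0.0232, -0.022, -0.0025, 0, 0, 0, 0],
  ],
)

```text
time: 0.98
tool_pos: [0.3432, -0.1691, 0.2229]
tool_rot: [3.142, 0.0, 0.458]
contact_force: [0.8, 0.3, 0.0]
opening: 0.0919
```

Request:
send_rows(
  series=[
    [0.0232, -0.022, -0.0025, 0, 0, 0, 0],
    [0.0232, -0.022, -0.0025, 0, 0, 0, 0],
    [0.0232, -0.022, -0.0025, 0, 0, 0, 0],
    [0.0232, -0.022, -0.0025, 0, 0, 0, 0],
    [0.0232, -0.022, -0.0025, 0, 0, 0, 0],
  ],
)

```text
time: 1.4
tool_pos: [0.3985, -0.0191, 0.2354]
tool_rot: [3.141, 0.0, 0.459]
contact_force: [0.9, -0.1, 0.2]
opening: 0.0917
```

Request:
send_rows(
  series=[
    [0.0232, -0.022, 0, 0, 0, 0, 0],
    [0.0232, -0.022, 0, 0, 0, 0, 0],
    [0.0232, -0.022, 0, 0, 0, 0, 0],
    [0.0232, -0.022, 0, 0, 0, 0, 0],
    [0.0232, -0.022, 0, 0, 0, 0, 0],
  ],
)

```text
time: 1.82
tool_pos: [0.4537, 0.131, 0.2351]
tool_rot: [3.142, 0.0, 0.459]
contact_force: [1.4, -1.2, 1.3]
opening: 0.0915
```

```bash
cat >> h.py <<'E'
def st():
    s=observe(); print("t",round(s["time"],2),"pos",s["tool_pos"].round(4),"rot",s["tool_rot"].round(3),"q",s["qpos"].round(3),"F",s["contact_force"].round(1),"M",s["torque"].round(2),"op",round(s["opening"],4)); return s
def snap(n,tag):
    c=imaging.read_camera(n); cv2.imwrite(f"pics/{tag}.png",c["color"][:,:,::-1]); pickle.dump(c,open(f"pics/{tag}.pkl","wb")); return c
def need(p,yaw):  # shift in present tool axes and z-turn to reach p, yaw
    s=observe(); Rm=R.from_euler("xyz",s["tool_rot"]).as_matrix()
    Rt=R.from_euler("xyz",[np.pi,0,yaw]).as_matrix()
    print("shift",(Rm.T@(np.array(p)-s["tool_pos"])).round(4),"turn",R.from_matrix(Rm.T@Rt).as_rotvec().round(4))
E
python3 - <<'E'
from h import *
st(); snap("wrist","w1")
E
```

```text
t 1.82 pos [0.4537 0.131  0.2351] rot [3.142 0.    0.459] q [ 0.119  0.216  1.594 -0.     1.332  1.23 ] F [ 1.4 -1.2  1.3] M [-0.05 -0.04 -0.02] op 0.0915
```

View pics/w1.png

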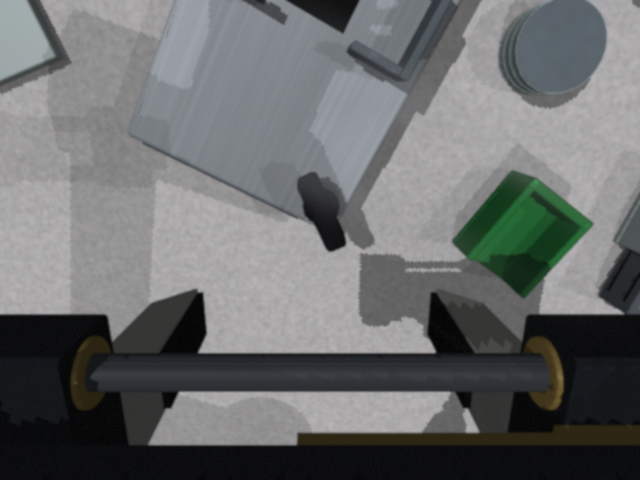

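The wrist view shows the knob bar from about (310,177) to (338,246), its axis near (322,212), on the platform's near-right corner (330,215). I'll measure it.

Run:
```python
from h import *
c=pickle.load(open("pics/w1.pkl","rb")); P=cloud(c)
S=P[160:265,285:360].reshape(-1,3); S=S[(S[:,2]>.085)&(S[:,2]<.11)]
r=cv2.minAreaRect((S[:,:2]*1000).astype(np.float32)); print(len(S),r,S.mean(0),S[:,2].min(),S[:,2].max())
u,s,v=np.linalg.svd(S-S.mean(0)); print(v)
q=P[100:180,200:290].reshape(-1,3); q=q[(q[:,2]>.03)&(q[:,2]<.06)]
A=np.c_[q[:,:2],np.ones(len(q))]
w=np.ones(len(q),bool)
for _ in range(5):
    k=np.linalg.lstsq(A[w],q[w,2],rcond=None)[0]; e=q[:,2]-A@k; w=abs(e)<2*e[w].std()
print("slab",len(q),k,e[w].std(), "bench",np.median(P[230:280,230:290,2]))
cv2.imwrite("pics/w1k.png",cv2.resize(c["color"][150:270,270:390,::-1],None,fx=5,fy=5,interpolation=cv2.INTER_CUBIC))
# image rays to plane z=h
def ray(u,v,h):
    f=240/np.tan(np.radians(c["vfov"])/2); d=c["T"][:3,:3]@np.array([(u-c["cx"])/f,(v-c["cy"])/f,1]); o=c["T"][:3,3]; return o+d*(h-o[2])/d[2]
for a in [(130,133,.05),(302,215,.046),(310,177,.095),(338,246,.095),(172,0,.05)]: print(a,ray(*a).round(4))
```

```text
1764 ((454.5726013183594, 126.8363037109375), (63.7673225402832, 18.21433448791504), 50.663185119628906) [0.45625858 0.12805067 0.0942968 ] 0.08504070489780718 0.09782644103074106
[[-0.63522302 -0.7717936  -0.02874642]
 [ 0.77140439 -0.63220261 -0.07249224]
 [ 0.03777548 -0.06822385  0.99695462]]
slab 7094 [0.02904523 0.03861193 0.02576622] 0.0005894815625465609 bench -0.0002613639670390744
(130, 133, 0.05) [0.4373 0.2991 0.05  ]
(302, 215, 0.046) [0.4365 0.137  0.046 ]
(310, 177, 0.095) [0.4781 0.1485 0.095 ]
(338, 246, 0.095) [0.438  0.1037 0.095 ]
(172, 0, 0.05) [0.5476 0.3026 0.05  ]
```

View pics/w1k.png

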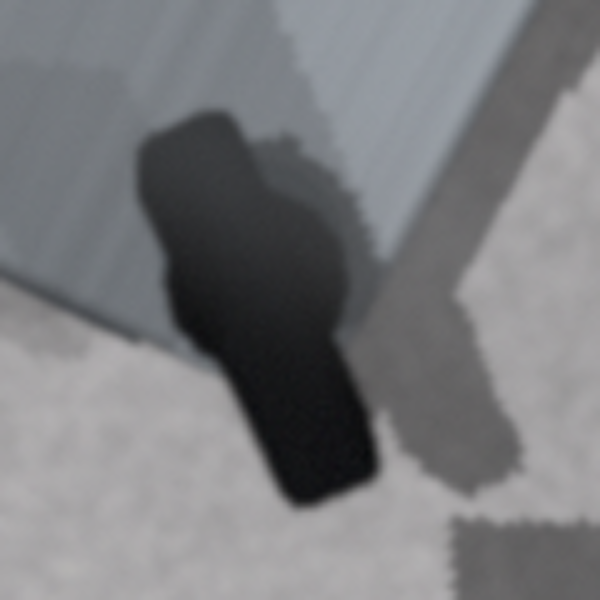

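Request:
send_rows(
  series=[
    [0, 0, 0.004, 0, 0, -0.125, 0],
    [0, 0, 0.004, 0, 0, -0.125, 0],
    [0, 0, 0.004, 0, 0, -0.125, 0],
    [0, 0, 0.004, 0, 0, -0.125, 0],
    [0, 0, 0.004, 0, 0, -0.125, 0],
  ],
)

```text
time: 2.28
tool_pos: [0.4535, 0.1293, 0.2148]
tool_rot: [-3.141, 0.0, 1.09]
contact_force: [-0.9, 0.4, -0.3]
opening: 0.0922
```

Request:
send_rows(
  series=[
    [0, 0, 0.004, 0, 0, -0.125, 0],
    [0, 0, 0.004, 0, 0, -0.125, 0],
    [0, 0, 0.004, 0, 0, -0.125, 0],
    [0, 0, 0.004, 0, 0, -0.125, 0],
    [0, 0, 0.004, 0, 0, -0.125, 0],
  ],
)

```text
time: 2.7
tool_pos: [0.4535, 0.1292, 0.1949]
tool_rot: [-3.141, 0.0, 1.715]
contact_force: [0.1, -0.3, 0.4]
opening: 0.0919
```

Request:
send_rows(
  series=[
    [0, 0, 0.004, 0, 0, -0.125, 0],
    [0, 0, 0.004, 0, 0, -0.125, 0],
    [0, 0, 0.004, 0, 0, -0.125, 0],
    [0, 0, 0.004, 0, 0, -0.125, 0],
    [0, 0, 0.004, 0, 0, -0.125, 0],
  ],
)

```text
time: 3.12
tool_pos: [0.4535, 0.1292, 0.1749]
tool_rot: [-3.141, -0.0, 2.34]
contact_force: [-0.7, 0.4, 0.2]
opening: 0.0916
```

Request:
send_rows(
  series=[
    [0, 0, 0.004, 0, 0, -0.125, 0],
    [0, 0, 0.004, 0, 0, -0.125, 0],
    [0, 0, 0.004, 0, 0, -0.125, 0],
    [0, 0, 0.004, 0, 0, -0.125, 0],
    [0, 0, 0.004, 0, 0, -0.125, 0],
  ],
)

```text
time: 3.53
tool_pos: [0.4535, 0.1292, 0.1549]
tool_rot: [-3.141, -0.0, 2.965]
contact_force: [-0.3, -0.3, 0.5]
opening: 0.0915
```

Request:
send_rows(
  series=[
    [0, 0, 0.004, 0, 0, -0.125, 0],
    [0, 0, 0.004, 0, 0, -0.125, 0],
    [0, 0, 0.004, 0, 0, -0.125, 0],
    [0, 0, 0.004, 0, 0, -0.125, 0],
    [0, 0, 0.004, 0, 0, -0.125, 0],
  ],
)

```text
time: 3.95
tool_pos: [0.4535, 0.1292, 0.1349]
tool_rot: [3.141, -0.001, -2.693]
contact_force: [-0.6, -0.6, -0.3]
opening: 0.0918
```

Run:
```python
from h import *
st(); c=snap("wrist","w2"); need([.4565,.127,.063],4.02)
P=cloud(c); S=P.reshape(-1,3); S=S[(S[:,2]>.086)&(S[:,2]<.11)&(np.hypot(S[:,0]-.456,S[:,1]-.127)<.045)]
r=cv2.minAreaRect((S[:,:2]*1000).astype(np.float32)); print(len(S),r,S.mean(0)); u,s,v=np.linalg.svd(S-S.mean(0),full_matrices=False); print(v[0])
```

```text
t 3.95 pos [0.4535 0.1292 0.1349] rot [ 3.141e+00 -1.000e-03 -2.693e+00] q [ 0.115  0.311  1.761 -0.     1.071 -1.904] F [-0.6 -0.6 -0.3] M [ 0.11 -0.1   0.02] op 0.0918
shift [-0.0023 -0.0034  0.0712] turn [ 0.0007 -0.0015 -0.4224]
3431 ((454.28070068359375, 126.20833587646484), (63.596946716308594, 18.50571632385254), 50.635440826416016) [0.45253981 0.12550672 0.0940883 ]
[0.63215545 0.77291774 0.05456782]
```

View pics/w2.png

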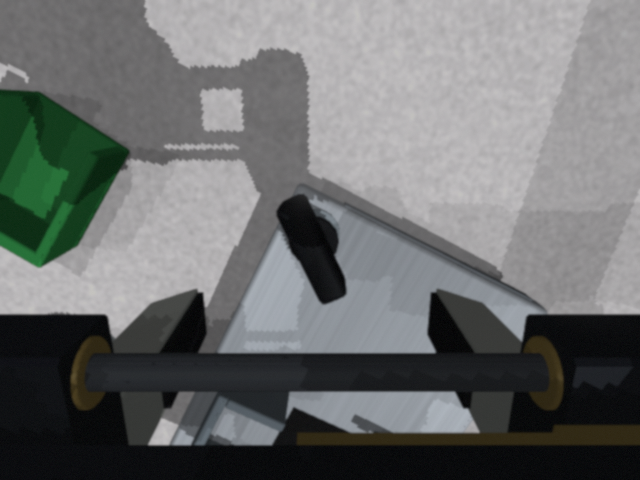

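Request:
send_rows(
  series=[
    [0, 0, 0, 0, 0, -0.107, 0],
    [0, 0, 0, 0, 0, -0.107, 0],
    [0, 0, 0, 0, 0, -0.107, 0],
    [0, 0, 0, 0, 0, -0.106, 0],
    [0.0015, -0.0025, 0, 0, 0, 0, 0],
  ],
)

```text
time: 4.42
tool_pos: [0.4544, 0.1267, 0.1353]
tool_rot: [3.141, -0.0, -2.271]
contact_force: [-0.5, 0.1, -0.8]
opening: 0.0917
```

Request:
send_rows(
  series=[
    [0, 0, 0.018, 0, 0, 0, 0],
    [0, 0, 0.018, 0, 0, 0, 0],
    [0, 0, 0.018, 0, 0, 0, 0],
    [0, 0, 0.018, 0, 0, 0, 0],
    [0, 0, 0, 0, 0, 0, 0],
  ],
)

```text
time: 4.83
tool_pos: [0.4524, 0.126, 0.0606]
tool_rot: [3.138, -0.004, -2.278]
contact_force: [-1.3, -0.6, -0.2]
opening: 0.092
```

Run:
```python
from h import *
st(); need([.4545,.1265,.063],4.025); snap("side","s1")
```

```text
t 4.83 pos [0.4524 0.126  0.0606] rot [ 3.138 -0.004 -2.278] q [ 0.108  0.414  1.852 -0.     0.882 -2.326] F [-1.3 -0.6 -0.2] M [ 0.13 -0.03 -0.01] op 0.092
shift [-0.0017 -0.0012 -0.0024] turn [ 0.004  -0.0044 -0.0194]
```

View pics/s1.png

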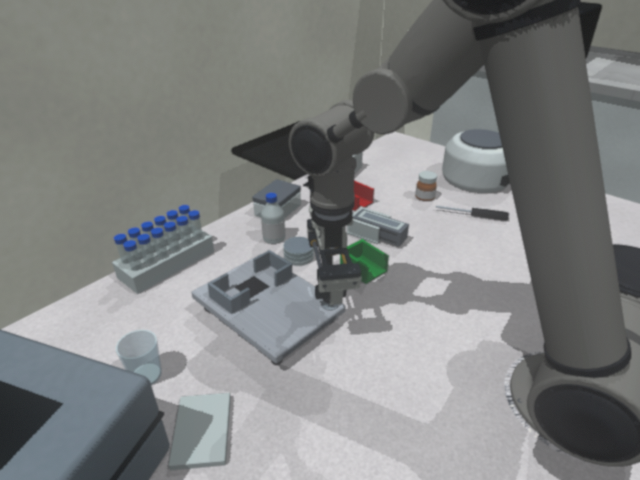

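Request:
send_rows(
  series=[
    [0, 0, 0, 0, 0, 0, 0],
    [0, 0, 0, 0, 0, 0, 0],
  ],
)

```text
time: 5.05
tool_pos: [0.4555, 0.1265, 0.0644]
tool_rot: [-3.14, 0.001, -2.274]
contact_force: [-0.2, 0.0, -0.3]
opening: 0.0913
```

Run:
```python
from h import *
st(); need([.4545,.1265,.063],4.025)
```

```text
t 5.05 pos [0.4555 0.1265 0.0644] rot [-3.140e+00  1.000e-03 -2.274e+00] q [ 0.109  0.409  1.847 -0.     0.884 -2.33 ] F [-0.2  0.  -0.3] M [ 0.14 -0.1   0.02] op 0.0913
shift [0.0007 0.0007 0.0014] turn [-0.0014  0.0013 -0.0159]
```

Request:
send_rows(
  series=[
    [0, 0, 0, 0, 0, 0, 0.75],
    [0, 0, 0, 0, 0, 0, 0.9],
    [0, 0, 0, 0, 0, 0, 1],
    [0, 0, 0, 0, 0, 0, 1],
    [0, 0, 0, 0, 0, 0, 1],
  ],
  newtons=25,
)

```text
time: 5.47
tool_pos: [0.4547, 0.1265, 0.0635]
tool_rot: [-3.141, 0.0, -2.273]
contact_force: [-0.1, -0.5, 0.7]
opening: 0.0628
```

Request:
send_rows(
  series=[
    [0, 0, 0, 0, 0, 0, 1],
    [0, 0, 0, 0, 0, 0, 1],
    [0, 0, 0, 0, 0, 0, 1],
  ],
)

```text
time: 5.72
tool_pos: [0.4546, 0.1265, 0.0633]
tool_rot: [-3.142, -0.0, -2.272]
contact_force: [0.9, 0.1, 0.2]
opening: 0.0428
```

Run:
```python
from h import *
st()
```

```text
t 5.72 pos [0.4546 0.1265 0.0633] rot [-3.142 -0.    -2.272] q [ 0.109  0.41   1.848 -0.     0.883 -2.331] F [0.9 0.1 0.2] M [ 0.14 -0.09  0.01] op 0.0428
```

Position settled exactly. The fingers close at about 80 mm/s.

Request:
send_rows(
  series=[
    [0, 0, 0, 0, 0, 0, 1],
    [0, 0, 0, 0, 0, 0, 1],
    [0, 0, 0, 0, 0, 0, 1],
    [0, 0, 0, 0, 0, 0, 1],
    [0, 0, 0, 0, 0, 0, 1],
  ],
)

```text
time: 6.13
tool_pos: [0.4544, 0.1266, 0.0633]
tool_rot: [3.141, -0.0, -2.272]
contact_force: [-0.4, 0.6, 0.1]
opening: 0.0173
```

Run:
```python
from h import *
st()
```

```text
t 6.13 pos [0.4544 0.1266 0.0633] rot [ 3.141 -0.    -2.272] q [ 0.109  0.41   1.848  0.     0.884 -2.331] F [-0.4  0.6  0.1] M [0.34 0.07 0.07] op 0.0173
```

Request:
send_rows(
  series=[
    [0, 0, 0, 0, 0, 0.06, 1],
    [0, 0, 0, 0, 0, 0.1, 1],
    [0, 0, 0, 0, 0, 0.12, 1],
    [0, 0, 0, 0, 0, 0.12, 1],
    [0, 0, 0, 0, 0, 0.1, 1],
  ],
)

```text
time: 6.55
tool_pos: [0.4547, 0.127, 0.0633]
tool_rot: [3.141, 0.001, -2.778]
contact_force: [1.1, 3.7, -0.1]
opening: 0.0174
```

Request:
send_rows(
  series=[
    [0, 0, 0, 0, 0, 0.12, 1],
    [0, 0, 0, 0, 0, 0.12, 1],
    [0, 0, 0, 0, 0, 0.12, 1],
    [0, 0, 0, 0, 0, 0.12, 1],
    [0, 0, 0, 0, 0, 0.12, 1],
  ],
)

```text
time: 6.97
tool_pos: [0.4552, 0.1274, 0.0632]
tool_rot: [3.14, 0.001, 2.905]
contact_force: [2.1, 4.4, -3.8]
opening: 0.0174
```

Run:
```python
from h import *
st(); c=snap("side","s2"); crop(c,180,230,380,380,4,"s2c.png"); c=snap("wrist","w3")
```

```text
t 6.97 pos [0.4552 0.1274 0.0632] rot [3.140e+00 1.000e-03 2.905e+00] q [ 0.11   0.411  1.848  0.002  0.882 -1.225] F [ 2.1  4.4 -3.8] M [ 1.14 -0.49  0.11] op 0.0174
```

View pics/s2c.png

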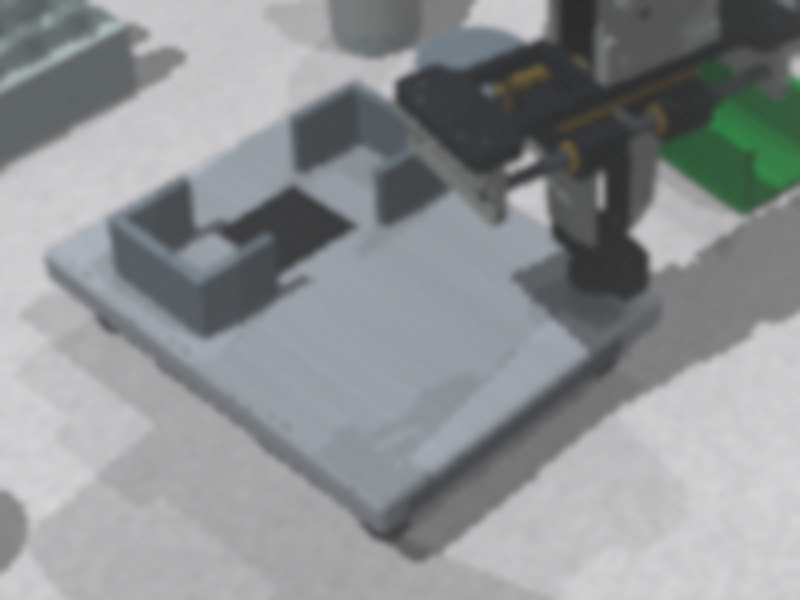

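View pics/w3.png

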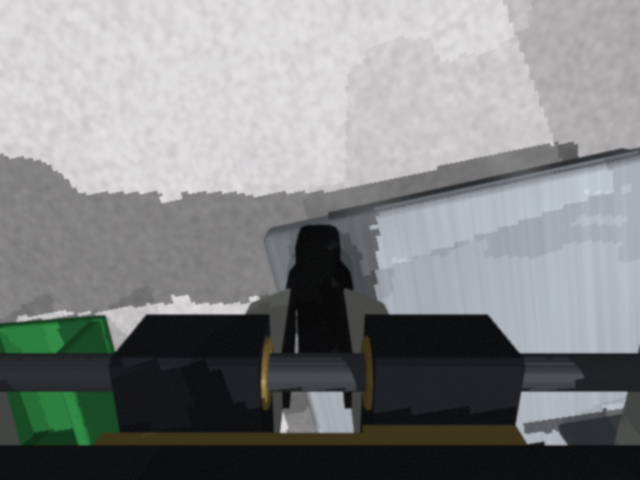

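Bar follows the jaws (seen from (318,230) to (318,340) in the wrist image), and the slab has risen. I'll briefly release to relieve the tilt strain, then regrasp and continue.

Request:
send_rows(
  series=[
    [0, 0, 0, 0, 0, 0, 0.65],
    [0, 0, 0, 0, 0, 0, 0.65],
    [0, 0, 0, 0, 0, 0, 0.65],
    [0, 0, 0, 0, 0, 0, 1],
    [0, 0, 0, 0, 0, 0, 1],
  ],
)

```text
time: 7.48
tool_pos: [0.4545, 0.1263, 0.0633]
tool_rot: [-3.141, -0.0, 2.911]
contact_force: [-0.7, -0.0, 0.3]
opening: 0.023
```

Request:
send_rows(
  series=[
    [0, 0, 0, 0, 0, 0, 1],
    [0, 0, 0, 0, 0, 0, 1],
    [0, 0, 0, 0, 0, 0, 1],
  ],
)

```text
time: 7.73
tool_pos: [0.4549, 0.1271, 0.0634]
tool_rot: [3.141, 0.0, 2.911]
contact_force: [1.9, 5.7, -0.9]
opening: 0.0166
```

Run:
```python
from h import *
st()
```

```text
t 7.73 pos [0.4549 0.1271 0.0634] rot [3.141 0.    2.911] q [ 1.090e-01  4.100e-01  1.848e+00  1.000e-03  8.830e-01 -1.231e+00] F [ 1.9  5.7 -0.9] M [ 0.94 -0.29  0.07] op 0.0166
```

Request:
send_rows(
  series=[
    [0, 0, 0, 0, 0, 0.12, 1],
    [0, 0, 0, 0, 0, 0.12, 1],
    [0, 0, 0, 0, 0, 0.12, 1],
    [0, 0, 0, 0, 0, 0.12, 1],
    [0, 0, 0, 0, 0, 0.12, 1],
  ],
)

```text
time: 8.15
tool_pos: [0.4552, 0.1275, 0.0634]
tool_rot: [3.14, -0.0, 2.305]
contact_force: [2.3, 7.9, -2.0]
opening: 0.017
```

Request:
send_rows(
  series=[
    [0, 0, 0, 0, 0, 0.12, 1],
    [0, 0, 0, 0, 0, 0.12, 1],
    [0, 0, 0, 0, 0, 0.12, 1],
    [0, 0, 0, 0, 0, 0.12, 1],
    [0, 0, 0, 0, 0, 0.12, 1],
  ],
)

```text
time: 8.57
tool_pos: [0.4555, 0.128, 0.0634]
tool_rot: [3.139, -0.002, 1.704]
contact_force: [3.6, 10.9, -3.5]
opening: 0.0171
```

Request:
send_rows(
  series=[
    [0, 0, 0, 0, 0, 0, 0.65],
    [0, 0, 0, 0, 0, 0, 0.65],
    [0, 0, 0, 0, 0, 0, 0.65],
  ],
)

```text
time: 8.82
tool_pos: [0.4543, 0.1261, 0.0632]
tool_rot: [-3.141, 0.001, 1.712]
contact_force: [-0.5, -0.4, 0.5]
opening: 0.0304
```

Run:
```python
from h import *
st(); c=snap("side","s3"); crop(c,180,230,380,380,4,"s3c.png"); c=snap("wrist","w4"); c=snap("top","t4"); crop(c,215,190,315,310,5,"t4c.png")
P=cloud(c); 
def plane(q):
    A=np.c_[q[:,:2]-q[:,:2].mean(0),np.ones(len(q))]; w=np.ones(len(q),bool)
    for _ in range(5):
        k=np.linalg.lstsq(A[w],q[w,2],rcond=None)[0]; e=q[:,2]-A@k; w=abs(e)<2*e[w].std()
    return k,e[w].std(),w.sum()
for n in ("t4","s3","top0","side0","w1","w4"):
    c=pickle.load(open(f"pics/{n}.pkl","rb")); P=cloud(c).reshape(-1,3)
    m=(P[:,0]>.45)&(P[:,0]<.51)&(P[:,1]>.17)&(P[:,1]<.29)&(P[:,2]>.035)&(P[:,2]<.065)
    b=(P[:,0]>.36)&(P[:,0]<.42)&(P[:,1]>.17)&(P[:,1]<.29)&(abs(P[:,2])<.02)
    print(n, m.sum(), plane(P[m]) if m.sum()>50 else 0, "bench",plane(P[b]) if b.sum()>50 else 0)
```

```text
t 8.82 pos [0.4543 0.1261 0.0632] rot [-3.141e+00  1.000e-03  1.712e+00] q [ 1.090e-01  4.100e-01  1.849e+00 -1.000e-03  8.840e-01 -3.200e-02] F [-0.5 -0.4  0.5] M [ 0.02 -0.19  0.01] op 0.0304
t4 187 (array([-0.00846563, -0.03269346,  0.04931937]), np.float64(0.0020134312482987422), np.int64(162)) bench (array([ 0.00140807,  0.00592257, -0.00062837]), np.float64(0.002245435054115175), np.int64(452))
s3 1351 (array([-0.00190149,  0.00049716,  0.04844241]), np.float64(0.0008568779356361535), np.int64(1170)) bench (array([-0.00170742, -0.00061883, -0.00127319]), np.float64(0.0008987280211000566), np.int64(1317))
top0 901 (array([0.02654597, 0.04347293, 0.04805068]), np.float64(0.0020343088803924663), np.int64(774)) bench (array([ 0.00980988, -0.00523016, -0.00080878]), np.float64(0.002299510096095091), np.int64(778))
side0 1337 (array([0.03121315, 0.03954222, 0.047778  ]), np.float64(0.0008282204983076039), np.int64(1160)) bench (array([-0.00136845, -0.00046537, -0.00134547]), np.float64(0.0009399918814745102), np.int64(1363))
w1 10447 (array([0.02908388, 0.03940159, 0.04870313]), np.float64(0.0005980354176932356), np.int64(9224)) bench (array([-0.00051899,  0.00017764, -0.00030064]), np.float64(0.0006251386786607298), np.int64(6049))
w4 26755 (array([0.00219196, 0.00189591, 0.04951461]), np.float64(0.0005150695411203538), np.int64(23430)) bench (array([-0.00025171, -0.00029156, -0.00030566]), np.float64(0.0005387099809848001), np.int64(15221))
```

View pics/w4.png

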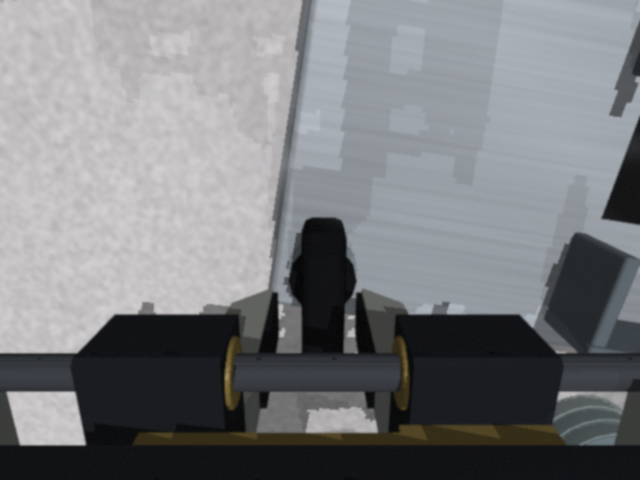

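View pics/t4c.png

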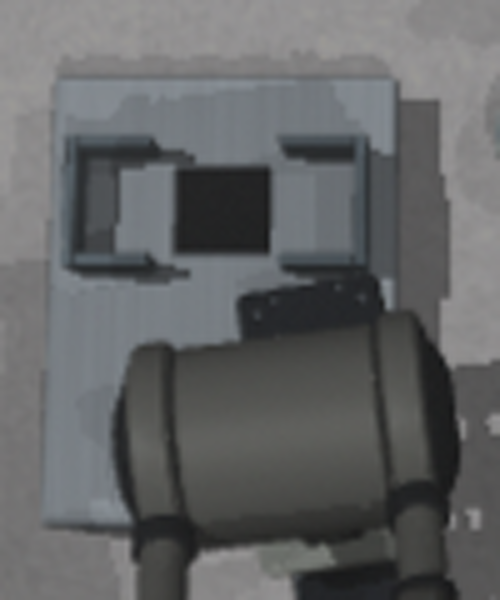

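Run:
```python
from h import *
c=pickle.load(open("pics/w4.pkl","rb"))
crop(c,255,0,355,300,2.5,"w4c.png")
P=cloud(c); pts=[]
for v in range(2,210,4):
    row=P[v,240:380]; i=np.where(row[:,2]>.04)[0]
    if len(i): pts.append(row[i[0],:2])
pts=np.array(pts); k=np.polyfit(pts[:,1],pts[:,0],1); e=pts[:,0]-np.polyval(k,pts[:,1]); w=abs(e)<.002; k=np.polyfit(pts[w,1],pts[w,0],1)
print("edge x=a*y+b",k,"platform yaw ~",-np.arctan(k[0]),w.sum(),e[w].std())
# bar direction
S=P.reshape(-1,3); S=S[(S[:,2]>.088)&(S[:,2]<.11)&(np.hypot(S[:,0]-.455,S[:,1]-.127)<.045)]
print(len(S),cv2.minAreaRect((S[:,:2]*1000).astype(np.float32)))
```

```text
edge x=a*y+b [0.02282228 0.42771286] platform yaw ~ -0.022818316195978107 15 0.0001779124173209941
7246 ((455.6867980957031, 133.88658142089844), (49.332557678222656, 51.83772277832031), 51.40903854370117)
```

View pics/w4c.png

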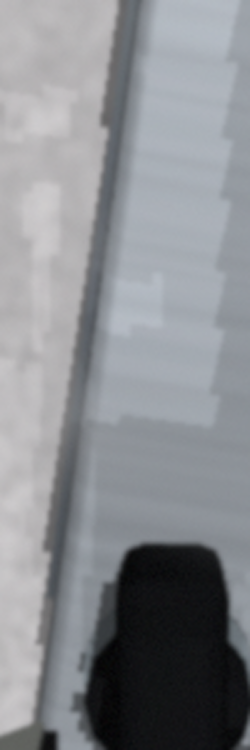

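Run:
```python
from h import *
c=pickle.load(open("pics/w4.pkl","rb"))
def ray(c,u,v,h):
    f=240/np.tan(np.radians(c["vfov"])/2); d=c["T"][:3,:3]@np.array([(u-c["cx"])/f,(v-c["cy"])/f,1]); o=c["T"][:3,3]; return o+d*(h-o[2])/d[2]
a=ray(c,314.2,0,.05); b=ray(c,290.5,160,.05); print(a,b,"yaw",-np.arctan2(a[0]-b[0],a[1]-b[1]))
# lsd on w4 and t4 
for n,roi in (("w4",(255,0,380,210)),("t4",(220,200,302,245)),("s3",(185,235,370,370))):
    c=pickle.load(open(f"pics/{n}.pkl","rb")); u0,v0,u1,v1=roi
    g=cv2.cvtColor(c["color"],cv2.COLOR_RGB2GRAY)[v0:v1,u0:u1]
    L=cv2.createLineSegmentDetector().detect(g)[0][:,0]
    for l in L:
        if np.hypot(l[0]-l[2],l[1]-l[3])>(30 if n!="t4" else 18):
            a=ray(c,l[0]+u0,l[1]+v0,.05);b=ray(c,l[2]+u0,l[3]+v0,.05);d=a-b
            ang=np.arctan2(d[1],d[0]); print(n,(l+np.array([u0,v0,u0,v0])).round(1),"yaw mod90",((ang+np.pi/4)%(np.pi/2)-np.pi/4).round(3), a.round(3))
```

```text
[0.43656776 0.24832284 0.05      ] [0.4348719  0.18126668 0.05      ] yaw -0.02528479376296447
w4 [273.7 208.4 297.7  51.6] yaw mod90 -0.036 [0.43  0.157 0.05 ]
w4 [294.4  48.3 301.8   0.4] yaw mod90 -0.039 [0.431 0.229 0.05 ]
w4 [313.7  -0.  283.5 208.5] yaw mod90 -0.022 [0.436 0.248 0.05 ]
w4 [304.4 165.3 338.2 170.1] yaw mod90 0.001 [0.442 0.18  0.05 ]
t4 [248.9 240.7 249.6 221.8] yaw mod90 -0.035 [0.587 0.234 0.05 ]
t4 [247.8 220.8 267.8 223.3] yaw mod90 -0.144 [0.645 0.237 0.05 ]
t4 [227.4 243.1 227.7 219.4] yaw mod90 0.005 [0.581 0.295 0.05 ]
t4 [289.6 221.9 288.9 243.1] yaw mod90 -0.037 [0.639 0.117 0.05 ]
t4 [265.6 205.6 226.9 205.6] yaw mod90 -0.02 [0.689 0.186 0.05 ]
t4 [294.6 221.9 294.3 243.1] yaw mod90 -0.027 [0.639 0.102 0.05 ]
s3 [203.7 286.5 240.5 265. ] yaw mod90 -0.021 [0.688 0.265 0.05 ]
s3 [240.6 264.4 267.7 249.7] yaw mod90 -0.06 [0.687 0.162 0.05 ]
s3 [225.7 245.8 184.9 269.3] yaw mod90 0.021 [0.77  0.137 0.05 ]
s3 [281.  369.3 252.5 348.5] yaw mod90 0.001 [0.404 0.316 0.05 ]
s3 [272.7 358.8 343.2 304.5] yaw mod90 -0.026 [0.432 0.309 0.05 ]
s3 [351.4 316.5 287.  369.8] yaw mod90 -0.015 [0.393 0.131 0.05 ]
s3 [316.  245.7 347.4 256.5] yaw mod90 0.179 [ 0.607 -0.005  0.05 ]
s3 [251.2 346.5 206.2 312.8] yaw mod90 -0.013 [0.483 0.314 0.05 ]
s3 [330.8 321.8 278.3 363. ] yaw mod90 -0.027 [0.414 0.169 0.05 ]
s3 [193.4 296.9 271.3 356. ] yaw mod90 -0.025 [0.677 0.3   0.05 ]
s3 [216.8 334.5 192.4 316.1] yaw mod90 -0.0 [0.555 0.336 0.05 ]
s3 [311.2 314.9 282.9 342.9] yaw mod90 0.113 [0.456 0.18  0.05 ]
```

Request:
send_rows(
  series=[
    [0, 0, 0, 0, 0, 0, 1],
    [0, 0, 0, 0, 0, 0, 1],
    [0, 0, 0, 0, 0, 0, 1],
    [0, 0, 0, 0, 0, 0, 1],
    [0, 0, 0, 0, 0, 0, 1],
  ],
)

```text
time: 9.38
tool_pos: [0.4558, 0.1266, 0.0635]
tool_rot: [3.139, 0.0, 1.711]
contact_force: [4.5, 1.2, -3.1]
opening: 0.0169
```

Request:
send_rows(
  series=[
    [0, 0, 0, 0, 0, 0.054, 1],
    [0, 0, 0, 0, 0, 0.055, 1],
    [0, 0, 0, 0, 0, 0.055, 1],
    [0, 0, 0, 0, 0, 0, 1],
    [0, 0, 0, 0, 0, 0, 1],
  ],
)

```text
time: 9.8
tool_pos: [0.4555, 0.1266, 0.0635]
tool_rot: [3.14, -0.0, 1.547]
contact_force: [4.2, 1.3, -2.2]
opening: 0.017
```

Request:
send_rows(
  series=[
    [0, 0, 0, 0, 0, 0, 0.5],
    [0, 0, 0, 0, 0, 0, 0.5],
    [0, 0, 0, 0, 0, 0, 0.5],
    [0, 0, 0, 0, 0, 0, 0.5],
    [0, 0, 0, 0, 0, 0, 0.5],
  ],
)

```text
time: 10.22
tool_pos: [0.4541, 0.1264, 0.0632]
tool_rot: [-3.141, 0.0, 1.547]
contact_force: [-0.2, 0.2, 0.4]
opening: 0.044
```

Request:
send_rows(
  series=[
    [0, 0, -0.01, 0, 0, 0, 0.5],
    [0, 0, -0.03, 0, 0, 0, 0.3],
    [0, 0, -0.035, 0, 0, 0, 0],
    [0, 0, -0.035, 0, 0, 0, 0],
    [0, 0, -0.03, 0, 0, 0, 0],
  ],
)

```text
time: 10.63
tool_pos: [0.4544, 0.1265, 0.2055]
tool_rot: [3.141, 0.0, 1.547]
contact_force: [2.1, 0.3, -0.6]
opening: 0.0677
```

```bash
cat >> h.py <<'E'
def plane(q):
    A=np.c_[q[:,:2]-q[:,:2].mean(0),np.ones(len(q))]; w=np.ones(len(q),bool)
    for _ in range(5):
        k=np.linalg.lstsq(A[w],q[w,2],rcond=None)[0]; e=q[:,2]-A@k; w=abs(e)<2*e[w].std()
    return k,e[w].std(),w.sum()
def ray(c,u,v,h):
    f=240/np.tan(np.radians(c["vfov"])/2); d=c["T"][:3,:3]@np.array([(u-c["cx"])/f,(v-c["cy"])/f,1]); o=c["T"][:3,3]; return o+d*(h-o[2])/d[2]
def lines(c,roi,h,lmin):
    u0,v0,u1,v1=roi; g=cv2.cvtColor(c["color"],cv2.COLOR_RGB2GRAY)[v0:v1,u0:u1]
    for l in cv2.createLineSegmentDetector().detect(g)[0][:,0]:
        if np.hypot(l[0]-l[2],l[1]-l[3])>lmin:
            a=ray(c,l[0]+u0,l[1]+v0,h);b=ray(c,l[2]+u0,l[3]+v0,h);d=a-b
            ang=np.arctan2(d[1],d[0]); print((l+np.array([u0,v0,u0,v0])).round(1),"yaw90",((ang+np.pi/4)%(np.pi/2)-np.pi/4).round(3), a[:2].round(4),b[:2].round(4))
E
python3 - <<'E'
from h import *
st(); c=snap("wrist","w5"); s=snap("side","s5")
for c in (c,s):
    P=cloud(c).reshape(-1,3)
    m=(P[:,0]>.45)&(P[:,0]<.54)&(P[:,1]>.17)&(P[:,1]<.29)&(P[:,2]>.035)&(P[:,2]<.065)
    b=(P[:,0]>.36)&(P[:,0]<.42)&(P[:,1]>.17)&(P[:,1]<.29)&(abs(P[:,2])<.02)
    print(m.sum(), plane(P[m]) if m.sum()>50 else 0, "bench",plane(P[b]) if b.sum()>50 else 0)
E
```

```text
t 10.63 pos [0.4544 0.1265 0.2055] rot [3.141 0.    1.547] q [ 0.109  0.237  1.65  -0.     1.253  0.133] F [ 2.1  0.3 -0.6] M [-0.03 -0.18 -0.05] op 0.0677
18495 (array([-0.00019827, -0.00068439,  0.04964161]), np.float64(0.0005785326429232282), np.int64(16154)) bench (array([-0.0007919 , -0.00010715, -0.0003044 ]), np.float64(0.0006052745404861621), np.int64(8934))
1967 (array([-0.00173917, -0.00125833,  0.048527  ]), np.float64(0.0008596141106265165), np.int64(1699)) bench (array([ 0.00039099,  0.00208261, -0.00128563]), np.float64(0.0009591166640855319), np.int64(1349))
```

View pics/w5.png

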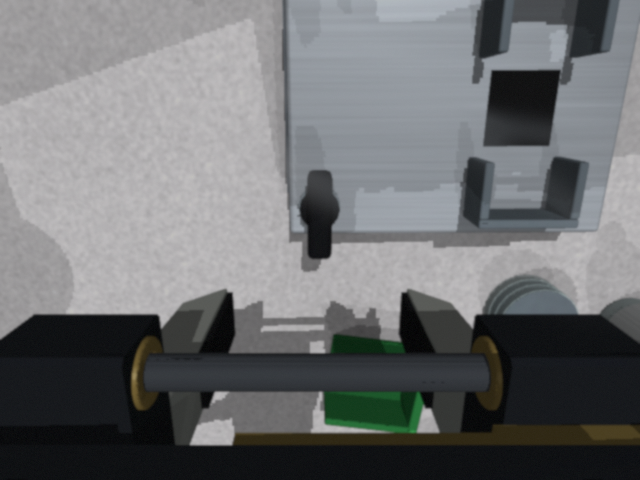

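Wrist view: slab near-right corner at (290,232), knob bar from (319,172) to (319,257), parallel to the slab edge. The nest's right cheek is at about (525,195). Slab plane slope is under 0.001, so it reads level. Next I measure bar against edge, and the nest.

Run:
```python
from h import *
c=pickle.load(open("pics/w5.pkl","rb"))
print("slab z=.05"); lines(c,(270,0,620,240),.05,50)
P=cloud(c).reshape(-1,3); S=P[(P[:,2]>.088)&(P[:,2]<.11)&(np.hypot(P[:,0]-.455,P[:,1]-.127)<.045)]
r=cv2.minAreaRect((S[:,:2]*1000).astype(np.float32)); print("bar",r)
S=P[(P[:,2]>.082)&(P[:,2]<.095)&(P[:,0]>.54)&(P[:,0]<.69)&(P[:,1]>.08)]
r=cv2.minAreaRect((S[:,:2]*1000).astype(np.float32)); print("cheeks",len(S),r)
t=pickle.load(open("pics/top0.pkl","rb"));Q=cloud(t).reshape(-1,3)
S=Q[(Q[:,2]>.075)&(Q[:,2]<.1)&(Q[:,0]>.54)&(Q[:,0]<.69)&(Q[:,1]>.08)&(Q[:,1]<.32)]
print("cheeks top0",len(S),cv2.minAreaRect((S[:,:2]*1000).astype(np.float32)))
# dock/cassette side view
d=pickle.load(open("pics/side0.pkl","rb")); lines(d,(340,200,415,255),.053,14)
crop(d,335,195,420,260,9,"s0dock.png")
lines(t,(375,215,425,280),.053,14)
```

```text
slab z=.05
[491.9  69.8 560.6  69.4] yaw90 -0.018 [0.5887 0.2305] [0.64   0.2296]
[482.5 144.6 491.1  70.7] yaw90 -0.025 [0.5868 0.1757] [0.5881 0.2299]
[559.3  71.9 548.8 145.4] yaw90 -0.005 [0.6393 0.2278] [0.639  0.1739]
[546.9 145.2 484.3 145.9] yaw90 -0.012 [0.6374 0.1741] [0.5883 0.1747]
[473.3  53.9 481.   -0. ] yaw90 -0.069 [0.5738 0.2418] [0.5763 0.2773]
[459.6 212.1 466.8 158.1] yaw90 -0.054 [0.5729 0.1215] [0.5753 0.1654]
[288.7 238.2 286.  184.4] yaw90 0.004 [0.431  0.1023] [0.4309 0.1479]
[588.6 164.2 576.7 228.1] yaw90 -0.02 [0.6728 0.1583] [0.6717 0.1054]
[281.3  69.4 282.1   0.6] yaw90 -0.061 [0.4312 0.2345] [0.434  0.2803]
[284.8 170.6 283.1  71.9] yaw90 -0.029 [0.4303 0.159 ] [0.4325 0.2327]
[618.1 126.9 598.  229.6] yaw90 -0.014 [0.6909 0.1867] [0.6897 0.1037]
[485.6 163.  478.2 226.7] yaw90 -0.021 [0.5905 0.1613] [0.5894 0.1085]
[286.7   0.6 291.  204.4] yaw90 -0.021 [0.4373 0.2802] [0.4342 0.1313]
[574.4 219.3 486.9 219.4] yaw90 -0.022 [0.6686 0.1131] [0.596  0.1147]
[618.6   0.7 609.8  50.7] yaw90 -0.011 [0.6748 0.2745] [0.6744 0.2416]
[5.040e+02 4.000e-01 4.982
[... 2135 characters left out ...]
[ 0.6295 -0.1504] [ 0.5467 -0.1617]
[387.9 257.  381.1 240.9] yaw90 0.362 [ 0.5318 -0.1624] [ 0.5782 -0.1448]
[389.  226.7 396.5 270.5] yaw90 0.124 [ 0.619  -0.1691] [ 0.4929 -0.1849]
[414.2 254.1 418.  271.9] yaw90 0.16 [ 0.5384 -0.2375] [ 0.4877 -0.2457]
[411.9 274.2 393.1 274.9] yaw90 0.018 [ 0.4816 -0.2279] [ 0.4807 -0.1748]
[412.5 223.2 417.7 250.7] yaw90 0.135 [ 0.6279 -0.2371] [ 0.548  -0.2479]
[409.5 264.4 402.4 224.5] yaw90 0.127 [ 0.5095 -0.2225] [ 0.6248 -0.2078]
[412.9 246.9 408.4 224.3] yaw90 0.145 [ 0.5592 -0.2347] [ 0.625  -0.2251]
[400.3 230.7 406.2 262. ] yaw90 0.139 [ 0.6069 -0.201 ] [ 0.5164 -0.2137]
[398.8 263.  393.2 233.1] yaw90 0.138 [ 0.514  -0.1924] [ 0.6002 -0.1804]
```

View pics/s0dock.png

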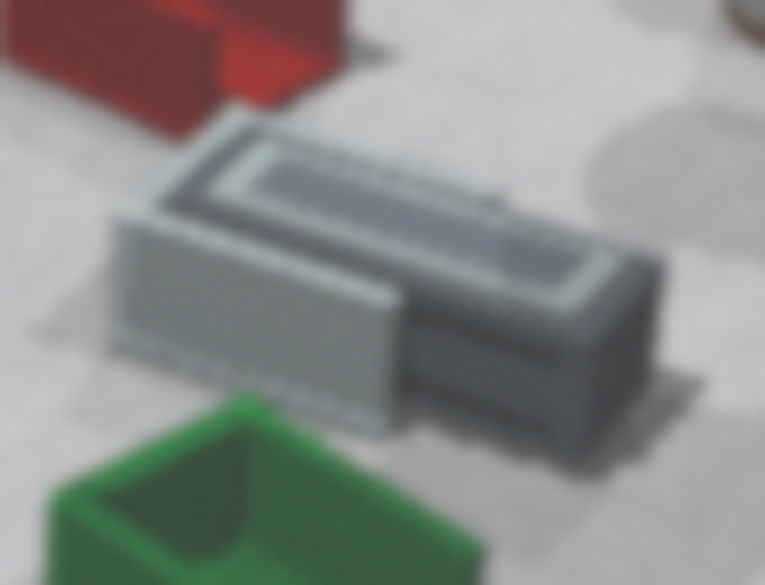

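Bar yaw is 88.4° and platform yaw -1.2°, so the knob is within about 0.01 rad of 0. The side crop confirms the white dock, with the cassette's end sticking out toward the robot at crop (600,370). Next I move above the cassette's free end.

```bash
cat >> h.py <<'E'
def arc(p,yaw,N,dyaw=None):
    s=observe(); y0=s["tool_rot"][2]; d=np.array(p)-s["tool_pos"]
    if dyaw is None: dyaw=(yaw-y0+np.pi)%(2*np.pi)-np.pi
    M=np.zeros((2,2))
    for i in range(N):
        a=y0+dyaw*i/N; M+=np.array([[np.cos(a),np.sin(a)],[np.sin(a),-np.cos(a)]])
    v=np.linalg.solve(M,d[:2]); print(N,"rows: ",v.round(4),round(-d[2]/N,4),0,0,round(-dyaw/N,4), "len",np.hypot(*v).round(4))
E
python3 - <<'E'
from h import *
arc([.511,-.197,.2],.138,15); arc([.511,-.197,.2],.138,13)
E
```

```text
15 rows:  [-0.0158  0.0178] 0.0005 0 0 0.0939 len 0.0238
13 rows:  [-0.0183  0.0204] 0.0006 0 0 0.1084 len 0.0275
```

Request:
send_rows(
  series=[
    [-0.0158, 0.0178, 0, 0, 0, 0.0939, 0],
    [-0.0158, 0.0178, 0, 0, 0, 0.0939, 0],
    [-0.0158, 0.0178, 0, 0, 0, 0.0939, 0],
    [-0.0158, 0.0178, 0, 0, 0, 0.0939, 0],
    [-0.0158, 0.0178, 0, 0, 0, 0.0939, 0],
  ],
)

```text
time: 11.15
tool_pos: [0.5245, 0.0306, 0.2022]
tool_rot: [-3.14, 0.001, 1.073]
contact_force: [0.1, -0.2, 0.2]
opening: 0.092
```

Request:
send_rows(
  series=[
    [-0.0158, 0.0178, 0, 0, 0, 0.0939, 0],
    [-0.0158, 0.0178, 0, 0, 0, 0.0939, 0],
    [-0.0158, 0.0178, 0, 0, 0, 0.0939, 0],
    [-0.0158, 0.0178, 0, 0, 0, 0.0939, 0],
    [-0.0158, 0.0178, 0, 0, 0, 0.0939, 0],
  ],
)

```text
time: 11.57
tool_pos: [0.5433, -0.086, 0.2021]
tool_rot: [-3.14, 0.001, 0.603]
contact_force: [0.5, 0.5, 0.5]
opening: 0.092
```

Request:
send_rows(
  series=[
    [-0.0158, 0.0178, 0, 0, 0, 0.0939, 0],
    [-0.0158, 0.0178, 0, 0, 0, 0.0939, 0],
    [-0.0158, 0.0178, 0, 0, 0, 0.0939, 0],
    [-0.0158, 0.0178, 0, 0, 0, 0.0939, 0],
    [-0.0158, 0.0178, 0, 0, 0, 0.0939, 0],
  ],
)

```text
time: 11.98
tool_pos: [0.5072, -0.1983, 0.2021]
tool_rot: [-3.141, 0.002, 0.134]
contact_force: [0.1, -0.5, -0.2]
opening: 0.0916
```

Run:
```python
from h import *
st(); c=snap("wrist","w6"); P=cloud(c).reshape(-1,3)
S=P[(P[:,2]>.042)&(P[:,2]<.06)&(P[:,0]>.45)&(P[:,0]<.52)&(P[:,1]>-.26)&(P[:,1]<-.14)]
print(len(S),cv2.minAreaRect((S[:,:2]*1000).astype(np.float32)),np.median(S[:,2]))
t=snap("top","t6"); s=snap("side","s6")
Q=cloud(t).reshape(-1,3)
S=Q[(Q[:,2]>.07)&(Q[:,2]<.1)&(Q[:,0]>.54)&(Q[:,0]<.69)&(Q[:,1]>.08)&(Q[:,1]<.32)]
print("cheeks top",len(S),cv2.minAreaRect((S[:,:2]*1000).astype(np.float32)))
Q=cloud(s).reshape(-1,3)
S=Q[(Q[:,2]>.07)&(Q[:,2]<.1)&(Q[:,0]>.54)&(Q[:,0]<.69)&(Q[:,1]>.08)&(Q[:,1]<.32)]
print("cheeks side",len(S),cv2.minAreaRect((S[:,:2]*1000).astype(np.float32)))
crop(t,215,185,305,305,5,"t6c.png")
```

```text
t 11.98 pos [ 0.5072 -0.1983  0.2021] rot [-3.141e+00  2.000e-03  1.340e-01] q [-0.513  0.376  1.461 -0.     1.307  0.924] F [ 0.1 -0.5 -0.2] M [-0.01  0.07  0.02] op 0.0916
2146 ((506.4032287597656, -206.6215362548828), (32.31438446044922, 50.856563568115234), 6.953454971313477) 0.053096291190258244
cheeks top 369 ((612.0855712890625, 204.8369598388672), (170.33985900878906, 74.91680908203125), 89.12397003173828)
cheeks side 929 ((609.8429565429688, 201.4346923828125), (172.7460479736328, 77.66016387939453), 88.88346099853516)
```

View pics/w6.png

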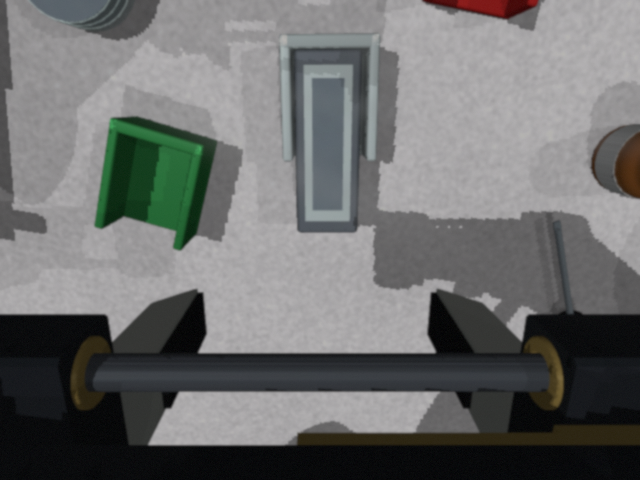

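View pics/t6c.png

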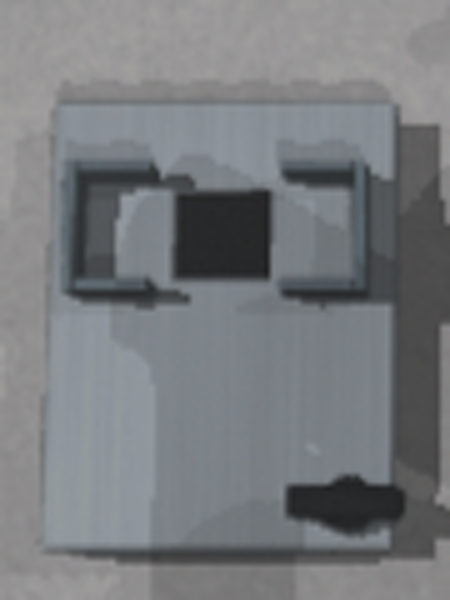

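Wrist view: the cassette lies in the white dock between (298,48) and (356,232), with its near end at row 232. Now I refine its pose.

Run:
```python
from h import *
w,t,s=[pickle.load(open(f"pics/{n}6.pkl","rb")) for n in "wts"]
print("w"); lines(w,(270,25,390,245),.053,30)
print("t"); t0=pickle.load(open("pics/top0.pkl","rb"))
for c in (t0,):
  Q=cloud(c).reshape(-1,3); S=Q[(Q[:,2]>.046)&(Q[:,2]<.062)&(Q[:,0]>.45)&(Q[:,0]<.66)&(Q[:,1]>-.27)&(Q[:,1]<-.12)]
  print(len(S),cv2.minAreaRect((S[:,:2]*1000).astype(np.float32)))
c=pickle.load(open("pics/side0.pkl","rb")); Q=cloud(c).reshape(-1,3); S=Q[(Q[:,2]>.046)&(Q[:,2]<.062)&(Q[:,0]>.45)&(Q[:,0]<.66)&(Q[:,1]>-.27)&(Q[:,1]<-.12)]
print("side",len(S),cv2.minAreaRect((S[:,:2]*1000).astype(np.float32)))
Q=cloud(w).reshape(-1,3); S=Q[(Q[:,2]>.046)&(Q[:,2]<.062)&(Q[:,0]>.45)&(Q[:,0]<.66)&(Q[:,1]>-.27)&(Q[:,1]<-.12)]
print("wrist",len(S),cv2.minAreaRect((S[:,:2]*1000).astype(np.float32)))
print("knob top",ray(t,284,285.3,.095))
```

```text
w
[296.5 229.4 293.7 158.2] yaw90 0.158 [ 0.4901 -0.1839] [ 0.5472 -0.1748]
[354.4 232.1 300.6 232.1] yaw90 0.134 [ 0.4941 -0.2313] [ 0.4882 -0.1875]
[291.4 159.4 288.2  45.5] yaw90 0.144 [ 0.546  -0.1731] [ 0.6265 -0.1614]
[368.8  45.5 365.7 159.4] yaw90 0.141 [ 0.6343 -0.2191] [ 0.5537 -0.2305]
[349.3 216.9 351.7 104.3] yaw90 0.136 [ 0.5063 -0.2251] [ 0.5926 -0.2132]
[305.6 220.9 348.1 220.9] yaw90 0.134 [ 0.4982 -0.1904] [ 0.5029 -0.2247]
[302.8  65.6 304.7 219.4] yaw90 0.137 [ 0.6145 -0.1735] [ 0.4994 -0.1894]
[289.4  46.9 368.1  46.3] yaw90 0.141 [ 0.6257 -0.1624] [ 0.6337 -0.2187]
[351.  104.4 352.7  65.6] yaw90 0.113 [ 0.5925 -0.2127] [ 0.6195 -0.2097]
[350.6  63.8 304.4  64.2] yaw90 0.142 [ 0.6204 -0.208 ] [ 0.6157 -0.1746]
[312.  208.1 311.5  78.1] yaw90 0.135 [ 0.5095 -0.1942] [ 0.6069 -0.181 ]
[343.7  78.1 341.7 208.1] yaw90 0.137 [ 0.6101 -0.2045] [ 0.5127 -0.2179]
[311.9  77.5 343.1  77.6] yaw90 0.131 [ 0.6074 -0.1812] [ 0.6104 -0.204 ]
[374.6 156.9 377.6  45.7] yaw90 0.148 [ 0.5565 -0.2371] [ 0.635  -0.2254]
[279.9  43.1 283.4 155.7] yaw90 0.142 [ 0.6273 -0.1553] [ 0.54
[... 210 characters left out ...]
2031] [ 0.6237 -0.169 ]
[277.6 100.6 277.4  64.4] yaw90 0.114 [ 0.5879 -0.1579] [ 0.6129 -0.155 ]
[355.3 181.9 358.  103.1] yaw90 0.127 [ 0.5352 -0.2253] [ 0.5941 -0.2178]
[329.4  31.4 373.1  31.7] yaw90 0.129 [ 0.6396 -0.1896] [ 0.6436 -0.2206]
[358.   98.1 359.2  53.1] yaw90 0.134 [ 0.5976 -0.2172] [ 0.6284 -0.2131]
t
1053 ((563.6630249023438, -196.83798217773438), (150.61045837402344, 74.62984466552734), 8.455977439880371)
side 786 ((560.0194702148438, -200.83766174316406), (150.95831298828125, 79.71985626220703), 7.8276286125183105)
wrist 15682 ((565.0113525390625, -200.11672973632812), (150.33282470703125, 74.1178970336914), 8.116830825805664)
knob top [0.45490847 0.13009036 0.095     ]
```

Run:
```python
from h import *
need([.5205,-.205,.016],.137)
```

```text
shift [0.0127 0.0086 0.1863] turn [-0.0011  0.0016 -0.0008]
```

Request:
send_rows(
  series=[
    [0.0065, 0.0043, 0.035, 0, 0, 0, 0],
    [0.0065, 0.0043, 0.035, 0, 0, 0, 0],
    [0, 0, 0.035, 0, 0, 0, 0],
    [0, 0, 0.03, 0, 0, 0, 0],
    [0, 0, 0.02, 0, 0, 0, 0],
  ],
  newtons=50,
)

```text
time: 12.55
tool_pos: [0.5207, -0.202, 0.0446]
tool_rot: [-3.138, 0.004, 0.141]
contact_force: [0.6, 0.7, -1.0]
opening: 0.0918
```

Request:
send_rows(
  series=[
    [0, 0, 0.015, 0, 0, 0, 0.3],
    [0, 0, 0.01, 0, 0, 0, 0.3],
    [0, 0, 0.006, 0, 0, 0, 0.3],
    [0, 0, 0, 0, 0, 0, 0.3],
  ],
)

```text
time: 12.88
tool_pos: [0.5218, -0.2033, 0.0162]
tool_rot: [-3.14, 0.002, 0.14]
contact_force: [-0.4, -0.5, 0.9]
opening: 0.0695
```

Run:
```python
from h import *
st();need([.5205,-.205,.016],.137); c=snap("wrist","w7")
```

```text
t 12.88 pos [ 0.5218 -0.2033  0.0162] rot [-3.14e+00  2.00e-03  1.40e-01] q [-0.508  0.609  1.642  0.     0.893  0.923] F [-0.4 -0.5  0.9] M [-0.    0.07  0.  ] op 0.0695
shift [-0.0015  0.0015  0.0002] turn [-0.0012  0.0015  0.0026]
```

View pics/w7.png

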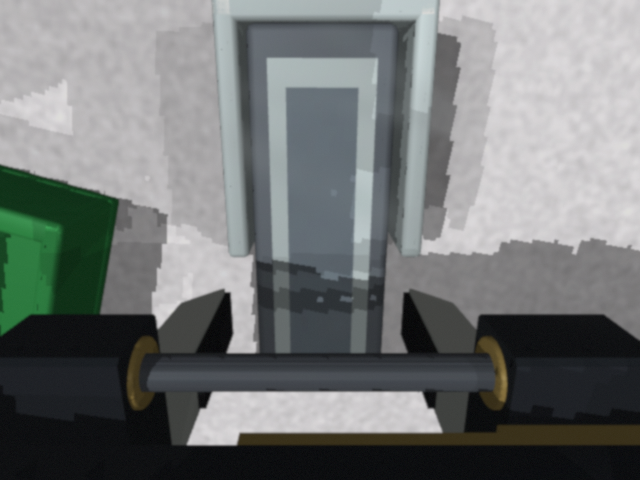

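The cassette (columns 258–384) sits centred between the pads (230–405), and the dock walls end above the fingers. I close.

Request:
send_rows(
  series=[
    [0, 0, 0, 0, 0, 0, 1],
    [0, 0, 0, 0, 0, 0, 1],
    [0, 0, 0, 0, 0, 0, 1],
    [0, 0, 0, 0, 0, 0, 1],
    [0, 0, 0, 0, 0, 0, 1],
  ],
)

```text
time: 13.35
tool_pos: [0.5226, -0.2046, 0.0182]
tool_rot: [3.14, -0.001, 0.138]
contact_force: [-0.3, -0.8, 4.7]
opening: 0.0487
```

Request:
send_rows(
  series=[
    [0, 0, 0, 0, 0, 0, 1],
    [0, 0, -0.002, 0, 0, 0, 1],
    [0, 0, -0.002, 0, 0, 0, 1],
    [0, 0, 0, 0, 0, 0, 1],
  ],
)

```text
time: 13.68
tool_pos: [0.5218, -0.2039, 0.0211]
tool_rot: [-3.141, 0.001, 0.138]
contact_force: [0.3, 0.4, -3.6]
opening: 0.0493
```

Run:
```python
from h import *
st()
```

```text
t 13.68 pos [ 0.5218 -0.2039  0.0211] rot [-3.141e+00  1.000e-03  1.380e-01] q [-0.509  0.602  1.639 -0.     0.902  0.923] F [ 0.3  0.4 -3.6] M [0.04 0.1  0.02] op 0.0493
```

Request:
send_rows(
  series=[
    [-0.008, 0, 0, 0, 0, 0, 1],
    [-0.016, 0, 0, 0, 0, 0, 1],
    [-0.02, 0, 0, 0, 0, 0, 1],
    [-0.022, 0, 0, 0, 0, 0, 1],
    [-0.022, 0, 0, 0, 0, 0, 1],
  ],
)

```text
time: 14.1
tool_pos: [0.4332, -0.2159, 0.0209]
tool_rot: [-3.141, 0.001, 0.139]
contact_force: [-1.0, -0.9, -2.7]
opening: 0.0489
```

Request:
send_rows(
  series=[
    [-0.018, 0, 0, 0, 0, 0, 1],
    [-0.01, 0, 0, 0, 0, 0, 1],
    [0, 0, 0, 0, 0, 0, 1],
  ],
)

```text
time: 14.35
tool_pos: [0.4049, -0.2198, 0.0211]
tool_rot: [-3.14, 0.002, 0.137]
contact_force: [0.1, 0.1, -3.7]
opening: 0.0491
```

Run:
```python
from h import *
st(); c=snap("side","s8"); crop(c,330,190,450,280,6.5,"s8c.png"); snap("wrist","w8")
```

```text
t 14.35 pos [ 0.4049 -0.2198  0.0211] rot [-3.14e+00  2.00e-03  1.37e-01] q [-0.664  0.466  1.916 -0.     0.763  0.77 ] F [ 0.1  0.1 -3.7] M [ 0.02  0.15 -0.01] op 0.0491
```

View pics/s8c.png

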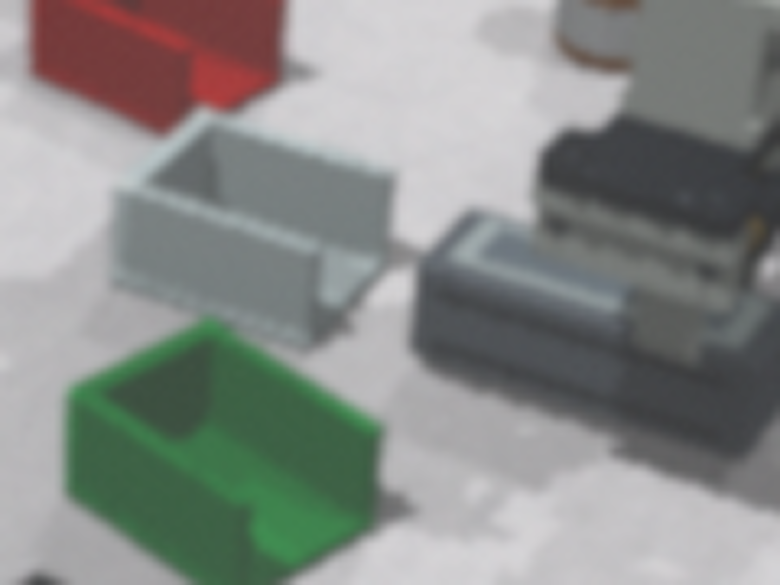

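View pics/w8.png

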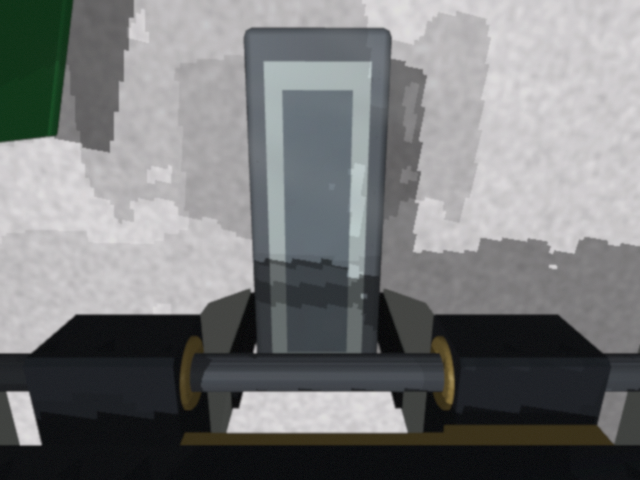

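The cassette (side crop (590,340)) is out of the dock, held level. I lower it gently to the bench.

Request:
send_rows(
  series=[
    [0, 0, 0.004, 0, 0, 0, 1],
    [0, 0, 0.004, 0, 0, 0, 1],
    [0, 0, 0.002, 0, 0, 0, 1],
    [0, 0, 0.001, 0, 0, 0, 1],
    [0, 0, 0, 0, 0, 0, 1],
  ],
)

```text
time: 14.87
tool_pos: [0.4076, -0.22, 0.0103]
tool_rot: [-3.142, -0.0, 0.139]
contact_force: [-1.0, 0.8, 0.9]
opening: 0.0488
```

Request:
send_rows(
  series=[
    [0, 0, 0.001, 0, 0, 0, 1],
    [0, 0, 0, 0, 0, 0, 1],
  ],
)

```text
time: 15.03
tool_pos: [0.4077, -0.22, 0.0103]
tool_rot: [3.141, -0.001, 0.139]
contact_force: [-3.4, 3.5, 12.2]
opening: 0.0492
```

Request:
send_rows(
  series=[
    [0, 0, 0, 0, 0, 0, 0.1],
    [0, 0, 0, 0, 0, 0, 0.1],
    [0, 0, 0, 0, 0, 0, 0.1],
    [0, 0, 0, 0, 0, 0, 0.1],
    [0, 0, 0, 0, 0, 0, 0.1],
  ],
)

```text
time: 15.45
tool_pos: [0.4073, -0.2202, 0.0092]
tool_rot: [3.142, 0.0, 0.138]
contact_force: [-0.7, 0.2, 0.3]
opening: 0.0779
```

Run:
```python
from h import *
st(); c=snap("wrist","w9"); print("w"); lines(c,(225,10,410,350),.045,60)
t=snap("top","t9"); crop(t,370,200,450,310,5,"t9c.png")
P=cloud(c).reshape(-1,3); S=P[(P[:,2]>.040)&(P[:,2]<.05)&(P[:,0]>.4)&(P[:,0]<.55)&(P[:,1]>-.26)&(P[:,1]<-.14)]
print(len(S),cv2.minAreaRect((S[:,:2]*1000).astype(np.float32)),plane(S))
```

```text
t 15.45 pos [ 0.4073 -0.2202  0.0092] rot [3.142 0.    0.138] q [-0.661  0.489  1.921 -0.     0.731  0.771] F [-0.7  0.2  0.3] M [-0.05 -0.03  0.  ] op 0.0779
w
[248.1  23.7 389.4  24.7] yaw90 0.133 [ 0.5102 -0.1837] [ 0.5162 -0.2285]
[249.9 239.4 240.2  29.3] yaw90 0.136 [ 0.4382 -0.1909] [ 0.5083 -0.1813]
[381.9 240.6 376.3 348.2] yaw90 0.135 [ 0.4445 -0.2394] [ 0.3994 -0.2456]
[363.7 269.4 371.6  60.6] yaw90 0.137 [ 0.4323 -0.2347] [ 0.505  -0.2247]
[261.1  60.6 267.8 258.1] yaw90 0.136 [ 0.4999 -0.1889] [ 0.4318 -0.1982]
[371.9  59.1 261.9  58.9] yaw90 0.137 [ 0.5054 -0.2247] [ 0.5005 -0.1891]
[351.7 119.4 349.4 210.7] yaw90 0.138 [ 0.4857 -0.2213] [ 0.4541 -0.2257]
[349.8 210.6 347.2 275.6] yaw90 0.124 [ 0.4542 -0.2258] [ 0.4289 -0.2289]
[255.  348.2 250.1 243.1] yaw90 0.137 [ 0.3927 -0.1972] [ 0.4368 -0.1911]
[283.9 259.4 280.3  89.4] yaw90 0.136 [ 0.4321 -0.2043] [ 0.492  -0.1961]
[280.6  88.3 351.9  88.8] yaw90 0.132 [ 0.4923 -0.1962] [ 0.4955 -0.2197]
[391.6  54.4 382.6 235.7] yaw90 0.137 [ 0.5077 -0.2309] [ 0.4465 -0.2393]
[375.7 264.4 380.5 186.8] yaw90 0.122 [ 0.4349 -0.2389] [ 0.4643 -0.2353]
[380.4 185.7 382.7 124.4] yaw90 0.147 [ 0.4647 -0.2351] [ 0.4856 -0.2321]
44093 ((458.17193603515625, -212.27902221679688), (116.34020233154297, 95.37548065185547), 0.020170528441667557) (array([-0.00715406, -0.00083279,  0.04542401]), np.float64(0.0006839856302223013), np.int64(37750))
```

View pics/w9.png

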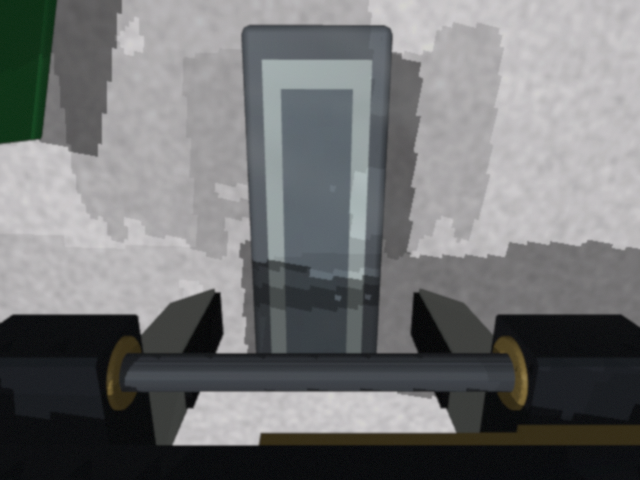

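Far end of the cassette is at row 24, so its middle is 37.5 mm ahead along tool x. I slide along, take it by the middle, then lift.

Request:
send_rows(
  series=[
    [0.0125, 0, 0, 0, 0, 0, 0],
    [0.0125, 0, 0, 0, 0, 0, 0],
    [0.0125, 0, 0, 0, 0, 0, 0],
    [0, 0, 0, 0, 0, 0, 0.3],
    [0, 0, 0, 0, 0, 0, 0.6],
  ],
)

```text
time: 15.97
tool_pos: [0.4443, -0.2148, 0.0091]
tool_rot: [-3.142, 0.0, 0.139]
contact_force: [-0.3, -0.5, 0.2]
opening: 0.0827
```

Request:
send_rows(
  series=[
    [0, 0, 0, 0, 0, 0, 1],
    [0, 0, 0, 0, 0, 0, 1],
    [0, 0, 0, 0, 0, 0, 1],
    [0, 0, 0, 0, 0, 0, 1],
    [0, 0, 0, 0, 0, 0, 1],
  ],
  newtons=40,
)

```text
time: 16.38
tool_pos: [0.4441, -0.2151, 0.0094]
tool_rot: [-3.142, 0.0, 0.138]
contact_force: [-1.7, 4.2, 2.3]
opening: 0.0496
```

Request:
send_rows(
  series=[
    [0, 0, 0, 0, 0, 0, 1],
    [0, 0, 0, 0, 0, 0, 1],
    [0, 0, -0.01, 0, 0, 0, 1],
    [0, 0, -0.03, 0, 0, 0, 1],
    [0, 0, -0.035, 0, 0, 0, 1],
  ],
)

```text
time: 16.8
tool_pos: [0.4427, -0.2138, 0.0837]
tool_rot: [-3.138, 0.004, 0.138]
contact_force: [1.2, 0.3, -2.7]
opening: 0.0493
```

Request:
send_rows(
  series=[
    [0, 0, -0.035, 0, 0, 0, 1],
    [0, 0, -0.03, 0, 0, 0, 1],
    [0, 0, -0.01, 0, 0, 0, 1],
    [0, 0, 0, 0, 0, 0, 1],
  ],
)

```text
time: 17.13
tool_pos: [0.4458, -0.2158, 0.1628]
tool_rot: [3.137, -0.005, 0.139]
contact_force: [0.5, -0.3, -2.6]
opening: 0.0494
```

Run:
```python
from h import *
st(); c=snap("wrist","w10"); s=snap("side","s10"); crop(s,330,150,450,260,5,"s10c.png")
lines(c,(225,0,420,350),.19,60)
arc([.612,.203,.16],1.549,20)
```

```text
t 17.13 pos [ 0.4458 -0.2158  0.1628] rot [ 3.137 -0.005  0.139] q [-0.606  0.317  1.665  0.     1.154  0.827] F [ 0.5 -0.3 -2.6] M [0.01 0.01 0.02] op 0.0494
[263.1 133.2 375.7 134.5] yaw90 0.127 [ 0.5147 -0.1864] [ 0.5199 -0.2271]
[253.3 290.7 246.2 144.3] yaw90 0.14 [ 0.452  -0.1888] [ 0.5098 -0.1806]
[387.  151.8 379.8 290.7] yaw90 0.135 [ 0.5143 -0.2323] [ 0.4591 -0.2398]
[364.6 251.9 366.8 174.3] yaw90 0.145 [ 0.4747 -0.2308] [ 0.5051 -0.2264]
[364.    0.6 362.   69.4] yaw90 0.139 [ 0.5623 -0.2154] [ 0.541  -0.2184]
[366.9 172.5 266.9 173. ] yaw90 0.143 [ 0.5058 -0.2263] [ 0.5004 -0.1892]
[265.6 174.3 268.4 259.4] yaw90 0.136 [ 0.4999 -0.1888] [ 0.4664 -0.1934]
[271.7  69.5 269.3   0.5] yaw90 0.145 [ 0.5366 -0.1871] [ 0.5579 -0.184 ]
[371.3  68.1 373.4   0.6] yaw90 0.143 [ 0.5418 -0.2215] [ 0.5627 -0.2185]
[284.6 259.4 283.2 199.3] yaw90 0.137 [ 0.4672 -0.1998] [ 0.4913 -0.1965]
[284.4 197.8 346.9 197.8] yaw90 0.138 [ 0.492  -0.1968] [ 0.4953 -0.2204]
[347.4 288.1 346.4 348.2] yaw90 0.144 [ 0.4584 -0.2266] [ 0.431  -0.2305]
[260.3   0.6 262.8  68.1] yaw90 0.142 [ 0.5574 -0.1811] [ 0.5366 -0.184 ]
[376.9 142.2 256.9 142.3] yaw90 0.139 [ 0.5172 -0.228 ] [ 0.5111 -0.1844]
[276.1   0.6 277.9  74.3] yaw90 0.139 [ 0.5581 -0.1863] [ 0.5353 -0.1895]
20 rows:  [ 0.0227 -0.0091] -0.0 0 0 -0.0705 len 0.0245
```

View pics/w10.png

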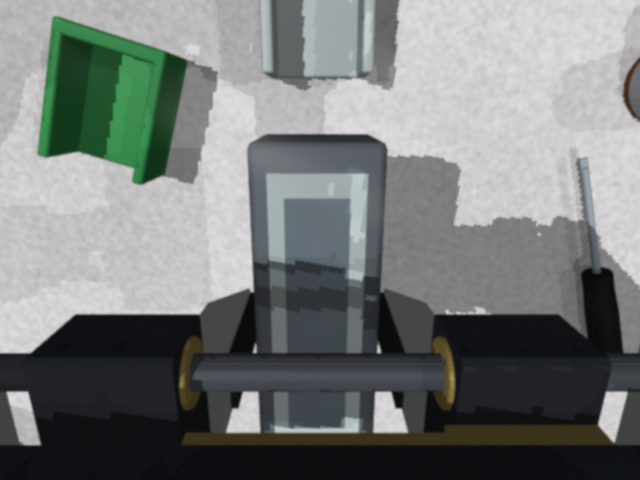

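View pics/s10c.png

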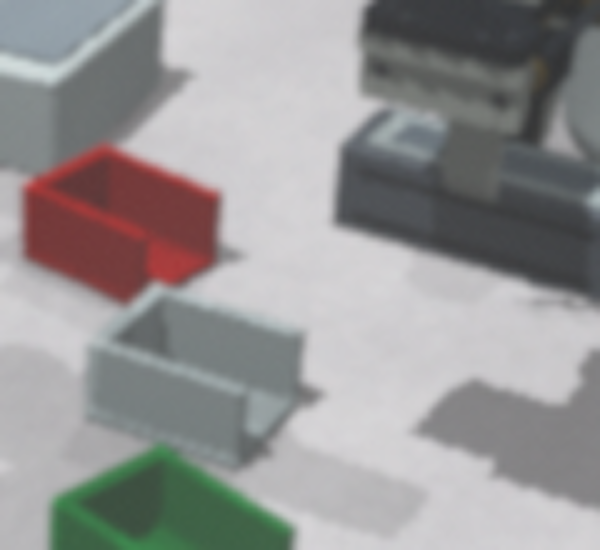

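The cassette is held level by its middle. I carry it over the nest at 0.16 m.

Request:
send_rows(
  series=[
    [0.0227, -0.0091, 0, 0, 0, -0.0705, 1],
    [0.0227, -0.0091, 0, 0, 0, -0.0705, 1],
    [0.0227, -0.0091, 0, 0, 0, -0.0705, 1],
    [0.0227, -0.0091, 0, 0, 0, -0.0705, 1],
    [0.0227, -0.0091, 0, 0, 0, -0.0705, 1],
  ],
)

```text
time: 17.65
tool_pos: [0.5402, -0.1393, 0.1569]
tool_rot: [-3.138, 0.003, 0.494]
contact_force: [-0.5, 0.3, -2.5]
opening: 0.049
```

Request:
send_rows(
  series=[
    [0.0227, -0.0091, 0, 0, 0, -0.0705, 1],
    [0.0227, -0.0091, 0, 0, 0, -0.0705, 1],
    [0.0227, -0.0091, 0, 0, 0, -0.0705, 1],
    [0.0227, -0.0091, 0, 0, 0, -0.0705, 1],
    [0.0227, -0.0091, 0, 0, 0, -0.0705, 1],
  ],
)

```text
time: 18.07
tool_pos: [0.6043, -0.0359, 0.1565]
tool_rot: [-3.138, 0.003, 0.847]
contact_force: [0.2, -0.2, -2.5]
opening: 0.0492
```

Request:
send_rows(
  series=[
    [0.0227, -0.0091, 0, 0, 0, -0.0705, 1],
    [0.0227, -0.0091, 0, 0, 0, -0.0705, 1],
    [0.0227, -0.0091, 0, 0, 0, -0.0705, 1],
    [0.0227, -0.0091, 0, 0, 0, -0.0705, 1],
    [0.0227, -0.0091, 0, 0, 0, -0.0705, 1],
  ],
)

```text
time: 18.48
tool_pos: [0.6287, 0.0832, 0.1564]
tool_rot: [-3.137, 0.002, 1.199]
contact_force: [0.3, 0.3, -3.8]
opening: 0.0492
```

Run:
```python
from h import *
st(); c=snap("wrist","w11"); s=snap("side","s11")
arc([.612,.203,.16],1.55,5)
for c in (c,s):
  Q=cloud(c).reshape(-1,3)
  S=Q[(Q[:,2]>.078)&(Q[:,2]<.096)&(Q[:,0]>.54)&(Q[:,0]<.69)&(Q[:,1]>.08)&(Q[:,1]<.32)]
  if len(S)>50: print("cheeks",len(S),cv2.minAreaRect((S[:,:2]*1000).astype(np.float32)))
```

```text
t 18.48 pos [0.6287 0.0832 0.1564] rot [-3.137e+00  2.000e-03  1.199e+00] q [ 0.011  0.578  1.255 -0.     1.313  0.382] F [ 0.3  0.3 -3.8] M [-0.05 -0.11  0.01] op 0.0492
5 rows:  [ 0.0222 -0.0085] -0.0007 0 0 -0.0697 len 0.0237
cheeks 2307 ((613.168212890625, 182.185302734375), (130.33712768554688, 73.96607971191406), 88.88890838623047)
cheeks 620 ((609.2697143554688, 200.90570068359375), (172.88128662109375, 78.49234771728516), 87.72822570800781)
```

View pics/w11.png

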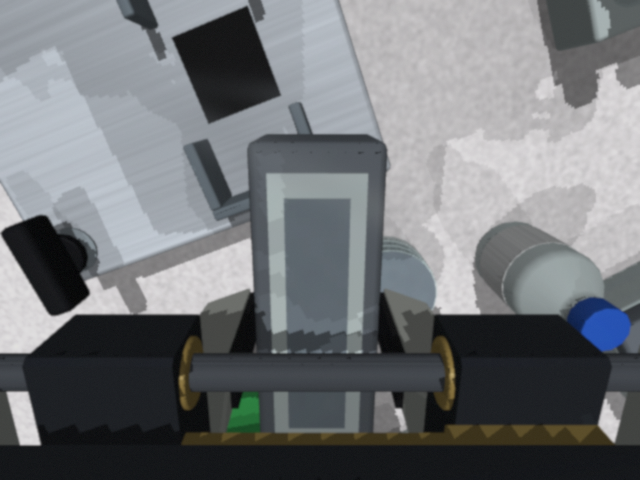

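Request:
send_rows(
  series=[
    [0.0222, -0.0085, 0, 0, 0, -0.07, 1],
    [0.0222, -0.0085, 0, 0, 0, -0.07, 1],
    [0.0222, -0.0085, 0, 0, 0, -0.07, 1],
    [0.0222, -0.0085, 0, 0, 0, -0.07, 1],
    [0.0222, -0.0085, 0, 0, 0, -0.07, 1],
  ],
)

```text
time: 19.0
tool_pos: [0.6132, 0.1995, 0.1568]
tool_rot: [-3.138, 0.001, 1.548]
contact_force: [-0.4, 1.0, -2.5]
opening: 0.0491
```

Request:
send_rows(
  series=[
    [0, 0, 0.01, 0, 0, 0, 1],
    [0, 0, 0, 0, 0, 0, 1],
  ],
)

```text
time: 19.17
tool_pos: [0.6121, 0.1997, 0.1456]
tool_rot: [-3.135, 0.002, 1.547]
contact_force: [-0.2, 0.4, -4.2]
opening: 0.0495
```

Run:
```python
from h import *
st(); w=snap("wrist","w12"); s=snap("side","s12"); t=snap("top","t12"); need([.612,.203,.15],1.551)
crop(s,180,170,330,320,4,"s12c.png"); crop(t,215,160,315,310,4,"t12c.png")
for c in (w,s,t):
  Q=cloud(c).reshape(-1,3)
  S=Q[(Q[:,2]>.08)&(Q[:,2]<.096)&(Q[:,0]>.54)&(Q[:,0]<.69)&(Q[:,1]>.08)&(Q[:,1]<.32)]
  if len(S)>50: print("cheeks",len(S),cv2.minAreaRect((S[:,:2]*1000).astype(np.float32)))
lines(w,(150,0,500,290),.088,25)
```

```text
t 19.17 pos [0.6121 0.1997 0.1456] rot [-3.135e+00  2.000e-03  1.547e+00] q [ 0.197  0.606  1.236 -0.     1.306  0.221] F [-0.2  0.4 -4.2] M [-0.08 -0.08 -0.02] op 0.0495
shift [ 0.0049 -0.0022 -0.0018] turn [-0.002  0.001 -0.007]
cheeks 2634 ((615.0103759765625, 274.47735595703125), (25.46175193786621, 74.2148208618164), 88.48033905029297)
cheeks 503 ((608.9235229492188, 201.24850463867188), (171.12930297851562, 75.62679290771484), 88.18128967285156)
cheeks 144 ((610.9609375, 205.525146484375), (169.0047607421875, 73.51554107666016), 89.54119110107422)
[252.9 288.2 246.3 148.1] yaw90 -0.025 [0.572  0.1734] [0.5741 0.2592]
[387.1 146.9 380.  288.2] yaw90 -0.025 [0.6533 0.2581] [0.6511 0.1718]
[265.6 174.3 269.4 288.2] yaw90 -0.027 [0.5842 0.2442] [0.5822 0.1732]
[363.5 288.2 367.8 174.3] yaw90 -0.025 [0.6409 0.172 ] [0.6427 0.2429]
[385.6  96.8 384.2 140.6] yaw90 -0.009 [0.6518 0.2847] [0.6516 0.2615]
[366.9 172.7 266.9 172.6] yaw90 -0.024 [0.6421 0.2438] [0.5849 0.2452]
[285.2 288.2 283.2 199.3] yaw90 -0.025 [0.5921 0.173 ] [0.5936 0.2294]
[252.2 138.2 250.5  95.6] yaw90 -0.029 [0.5
[... 533 characters left out ...]
79.2 266.9  80. ] yaw90 -0.009 [0.6154 0.2946] [0.5878 0.2949]
[266.9  77.2 316.9  76.6] yaw90 -0.013 [0.5879 0.2962] [0.6148 0.2959]
[254.4 105.6 309.4 105. ] yaw90 -0.012 [0.5803 0.2819] [0.6103 0.2815]
[461.  219.2 455.4 250.6] yaw90 -0.096 [0.698  0.2151] [0.6961 0.1956]
[310.6 104.9 380.6 105.4] yaw90 -0.03 [0.611  0.2815] [0.6492 0.2804]
[274.4 133.4 363.1 133.6] yaw90 -0.025 [0.5904 0.2669] [0.6398 0.2656]
[429.7 231.9 442.3  75.6] yaw90 -0.021 [0.68   0.2077] [0.6818 0.2948]
[378.1 142.2 258.1 141.6] yaw90 -0.028 [0.6482 0.2608] [0.581  0.2626]
[425.5 288.1 428.3 248.1] yaw90 -0.012 [0.6794 0.1713] [0.6797 0.1975]
[439.4  72.8 383.1  73.3] yaw90 -0.016 [0.6801 0.2962] [0.6502 0.2967]
```

View pics/w12.png

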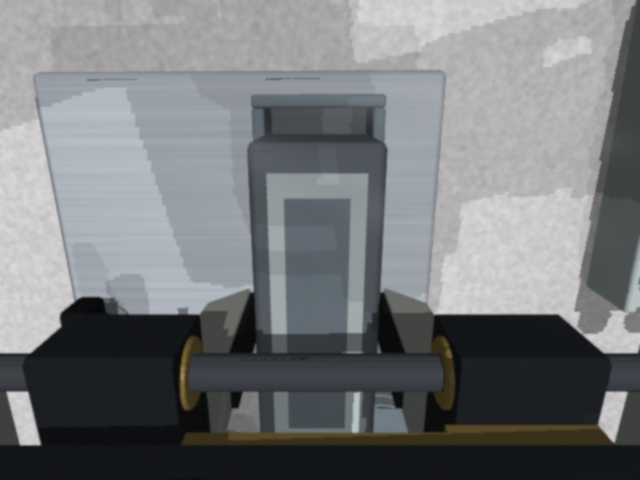

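View pics/s12c.png

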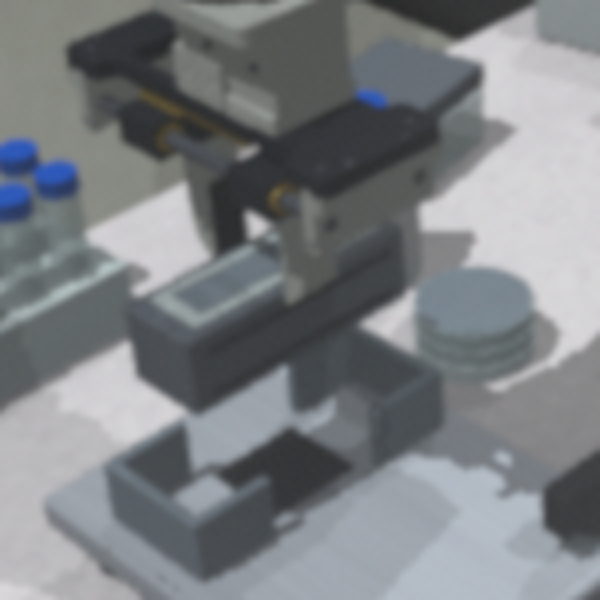

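The wrist view shows the cassette laterally centred on the far cheek: midpoint column 318.1 against 318.2. The cheek's outer edge at row 94 puts the nest centre at y ≈ 0.2024. I shift 3 mm along tool x and descend.

Request:
send_rows(
  series=[
    [0.003, 0, 0.01, 0, 0, -0.003, 1],
    [0, 0, 0.015, 0, 0, 0, 1],
    [0, 0, 0.012, 0, 0, 0, 1],
    [0, 0, 0.004, 0, 0, 0, 1],
    [0, 0, 0, 0, 0, 0, 1],
  ],
)

```text
time: 19.73
tool_pos: [0.6136, 0.2015, 0.1066]
tool_rot: [-3.139, 0.001, 1.548]
contact_force: [-0.1, -0.3, -2.9]
opening: 0.0491
```

Run:
```python
from h import *
st(); w=snap("wrist","w13"); s=snap("side","s13")
crop(s,180,190,330,320,5,"s13c.png")
```

```text
t 19.73 pos [0.6136 0.2015 0.1066] rot [-3.139e+00  1.000e-03  1.548e+00] q [ 0.199  0.64   1.285 -0.     1.22   0.222] F [-0.1 -0.3 -2.9] M [-0.01 -0.07  0.01] op 0.0491
```

View pics/s13c.png

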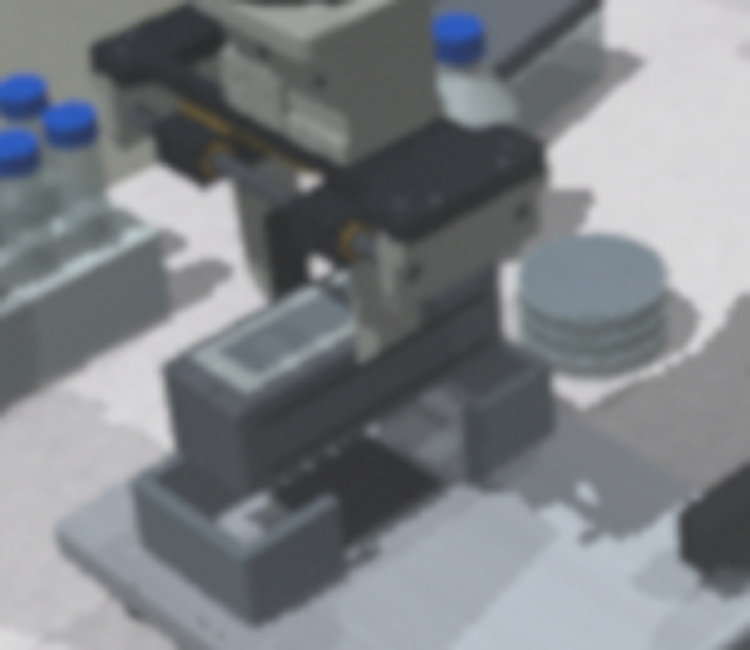

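View pics/w13.png

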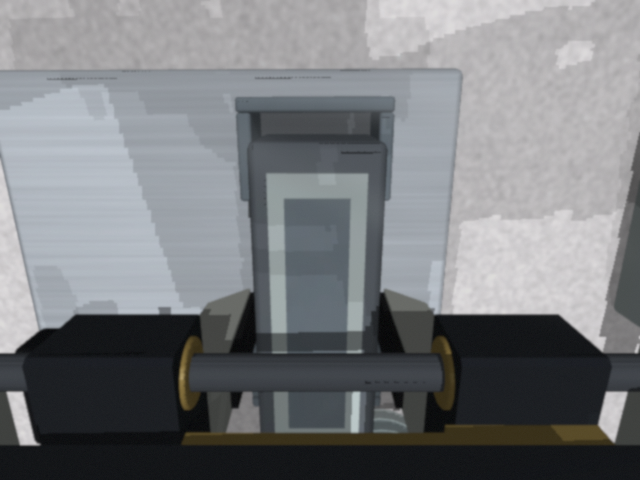

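Cheek midpoint is at column 315 and cassette midpoint at 317, so I correct about 1 mm toward -tool y and go down in steps.

Request:
send_rows(
  series=[
    [0.0005, -0.001, 0.008, 0, 0, 0, 1],
    [0, 0, 0.01, 0, 0, 0, 1],
    [0, 0, 0.01, 0, 0, 0, 1],
    [0, 0, 0.006, 0, 0, 0, 1],
    [0, 0, 0, 0, 0, 0, 1],
  ],
)

```text
time: 20.25
tool_pos: [0.612, 0.2025, 0.0719]
tool_rot: [-3.138, 0.001, 1.549]
contact_force: [0.2, 0.0, -4.5]
opening: 0.0493
```

Request:
send_rows(
  series=[
    [0, 0, 0.004, 0, 0, 0, 1],
    [0, 0, 0.003, 0, 0, 0, 1],
    [0, 0, 0.002, 0, 0, 0, 1],
    [0, 0, 0, 0, 0, 0, 1],
  ],
)

```text
time: 20.58
tool_pos: [0.6132, 0.2027, 0.0649]
tool_rot: [-3.141, 0.0, 1.549]
contact_force: [-0.0, -0.1, -3.1]
opening: 0.0496
```

Request:
send_rows(
  series=[
    [0, 0, 0.002, 0, 0, 0, 1],
    [0, 0, 0.0015, 0, 0, 0, 1],
    [0, 0, 0, 0, 0, 0, 1],
  ],
)

```text
time: 20.83
tool_pos: [0.6132, 0.2027, 0.0616]
tool_rot: [-3.141, 0.0, 1.549]
contact_force: [-0.9, -0.4, -3.9]
opening: 0.0493
```

Request:
send_rows(
  series=[
    [0, 0, 0.001, 0, 0, 0, 1],
    [0, 0, 0, 0, 0, 0, 1],
  ],
)

```text
time: 21.0
tool_pos: [0.6133, 0.2028, 0.0607]
tool_rot: [-3.142, 0.0, 1.549]
contact_force: [-0.2, 0.5, -3.7]
opening: 0.0493
```

Request:
send_rows(
  series=[
    [0, 0, 0.0005, 0, 0, 0, 1],
    [0, 0, 0, 0, 0, 0, 1],
  ],
)

```text
time: 21.17
tool_pos: [0.6134, 0.2028, 0.0603]
tool_rot: [3.142, 0.0, 1.549]
contact_force: [0.2, 0.6, -2.8]
opening: 0.0494
```

Request:
send_rows(
  series=[
    [0, 0, 0.0007, 0, 0, 0, 1],
    [0, 0, 0, 0, 0, 0, 1],
  ],
)

```text
time: 21.33
tool_pos: [0.6133, 0.2028, 0.0595]
tool_rot: [-3.142, 0.0, 1.549]
contact_force: [0.2, 0.1, -3.5]
opening: 0.0492
```

Request:
send_rows(
  series=[
    [0, 0, 0.0006, 0, 0, 0, 1],
    [0, 0, 0, 0, 0, 0, 1],
  ],
)

```text
time: 21.5
tool_pos: [0.6134, 0.2028, 0.0594]
tool_rot: [3.141, 0.0, 1.549]
contact_force: [-2.0, -0.9, 0.8]
opening: 0.0493
```

Load has transferred to the platform: force in z went from -3.5 to +0.8 N. I release gently and rise.

Request:
send_rows(
  series=[
    [0, 0, 0.0003, 0, 0, 0, 1],
    [0, 0, 0, 0, 0, 0, 0.4],
    [0, 0, 0, 0, 0, 0, 0.3],
    [0, 0, 0, 0, 0, 0, 0.3],
    [0, 0, 0, 0, 0, 0, 0.25],
  ],
)

```text
time: 21.92
tool_pos: [0.6136, 0.2028, 0.0587]
tool_rot: [3.141, -0.0, 1.549]
contact_force: [0.7, -0.2, -1.0]
opening: 0.0667
```

Run:
```python
from h import *
st(); w=snap("wrist","w14"); s=snap("side","s14")
crop(s,180,190,330,320,5,"s14c.png")
```

```text
t 21.92 pos [0.6136 0.2028 0.0587] rot [ 3.141 -0.     1.549] q [ 0.201  0.687  1.339 -0.     1.115  0.223] F [ 0.7 -0.2 -1. ] M [ 0.   -0.05 -0.08] op 0.0667
```

View pics/s14c.png

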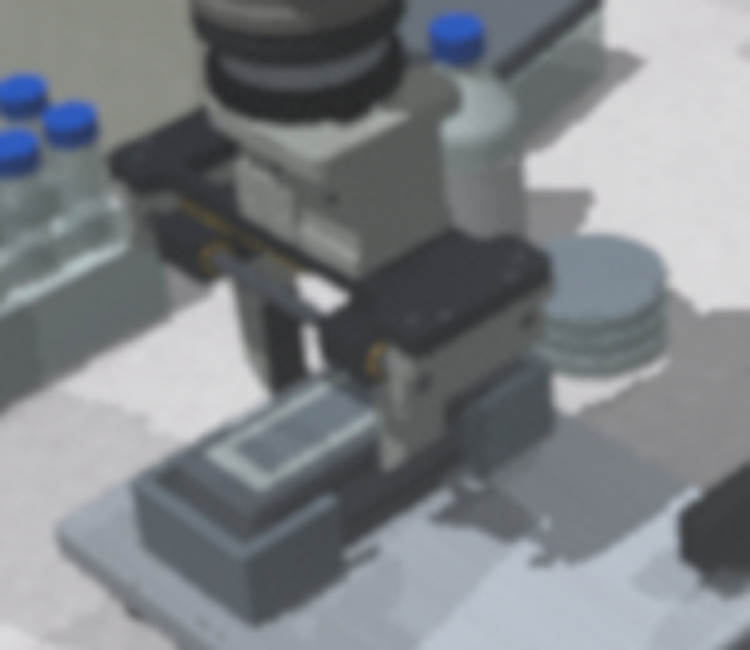

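View pics/w14.png

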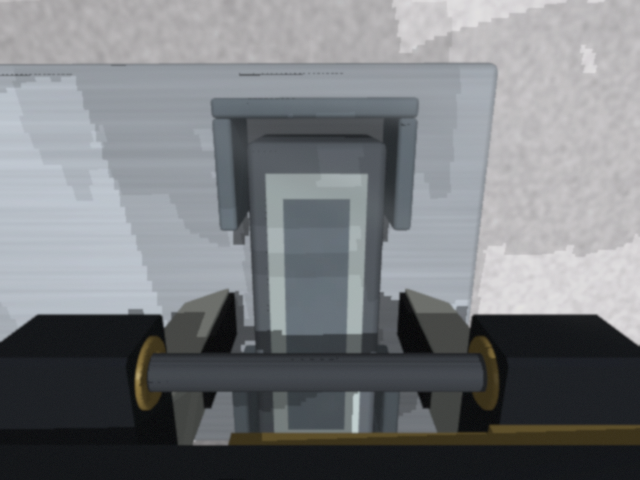

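The cassette lies between the cheeks, with gaps on both sides (columns 236–250 and 383–397), and the fingers stand in the open middle. I retreat straight up and then away for a final check.

Request:
send_rows(
  series=[
    [0, 0, -0.01, 0, 0, 0, 0.25],
    [0, 0, -0.02, 0, 0, 0, 0.25],
    [0, 0, -0.03, 0, 0, 0, 0.25],
    [0, 0, -0.04, 0, 0, 0, 0.25],
    [0, 0, -0.04, 0, 0, 0, 0.25],
  ],
)

```text
time: 22.43
tool_pos: [0.6127, 0.2027, 0.2003]
tool_rot: [-3.14, 0.0, 1.549]
contact_force: [2.2, -0.3, -0.7]
opening: 0.0686
```

Request:
send_rows(
  series=[
    [-0.02, -0.02, -0.02, 0, 0, 0, 0.25],
    [-0.025, -0.025, 0, 0, 0, 0, 0.25],
    [-0.025, -0.025, 0, 0, 0, 0, 0.25],
    [-0.025, -0.025, 0, 0, 0, 0, 0.25],
    [-0.02, -0.02, 0, 0, 0, 0, 0.25],
  ],
)

```text
time: 22.85
tool_pos: [0.494, 0.0891, 0.2196]
tool_rot: [3.141, 0.0, 1.549]
contact_force: [0.2, -0.1, 1.2]
opening: 0.0691
```

Request:
send_rows(
  series=[
    [0, 0, 0, 0, 0, 0, 0.25],
    [0, 0, 0, 0, 0, 0, 0.25],
    [0, 0, 0, 0, 0, 0, 0.25],
    [0, 0, 0, 0, 0, 0, 0.25],
    [0, 0, 0, 0, 0, 0, 0.25],
  ],
)

```text
time: 23.27
tool_pos: [0.4965, 0.091, 0.2186]
tool_rot: [3.141, -0.0, 1.55]
contact_force: [0.1, -0.6, -0.3]
opening: 0.0686
```

Run:
```python
from h import *
st(); w=snap("wrist","w15"); s=snap("side","s15"); t=snap("top","t15")
for n,c in (("w",w),("s",s)):
    P=cloud(c).reshape(-1,3)
    m=(P[:,0]>.45)&(P[:,0]<.55)&(P[:,1]>.17)&(P[:,1]<.29)&(P[:,2]>.035)&(P[:,2]<.065)
    b=(P[:,0]>.36)&(P[:,0]<.42)&(P[:,1]>.17)&(P[:,1]<.29)&(abs(P[:,2])<.02)
    k=(P[:,0]>.602)&(P[:,0]<.625)&(P[:,1]>.15)&(P[:,1]<.26)&(P[:,2]>.08)&(P[:,2]<.12)
    for a,q in (("slab",m),("bench",b),("cass",k)): print(n,a,q.sum(),plane(P[q]) if q.sum()>50 else 0)
    S=P[(P[:,2]>.085)&(P[:,2]<.11)&(np.hypot(P[:,0]-.457,P[:,1]-.13)<.045)]
    if len(S)>20: print("bar",cv2.minAreaRect((S[:,:2]*1000).astype(np.float32)))
crop(s,180,190,340,320,5,"s15c.png")
```

```text
t 23.27 pos [0.4965 0.091  0.2186] rot [ 3.141 -0.     1.55 ] q [0.029 0.289 1.542 0.    1.31  0.05 ] F [ 0.1 -0.6 -0.3] M [ 0.05 -0.1  -0.02] op 0.0686
w slab 14169 (array([-7.07429682e-04,  1.75415072e-05,  4.96508828e-02]), np.float64(0.0006038167128330055), np.int64(12466))
w bench 7605 (array([-0.00152397, -0.00037222, -0.00028592]), np.float64(0.0006230298328290842), np.int64(6612))
w cass 4637 (array([0.00608694, 0.00047481, 0.09588294]), np.float64(0.0005808643040025818), np.int64(4090))
bar ((457.11688232421875, 130.514892578125), (63.20174789428711, 18.33913803100586), 88.25454711914062)
s slab 2158 (array([-0.00148545, -0.00085475,  0.04856238]), np.float64(0.000904510009748897), np.int64(1888))
s bench 1551 (array([ 0.00205316,  0.00046322, -0.00130316]), np.float64(0.000914826874929345), np.int64(1358))
s cass 356 (array([-0.0107177 , -0.00117773,  0.09463117]), np.float64(0.0008061649777846141), np.int64(313))
bar ((452.8570251464844, 130.3702392578125), (63.79865646362305, 19.988466262817383), 88.96922302246094)
```

View pics/w15.png

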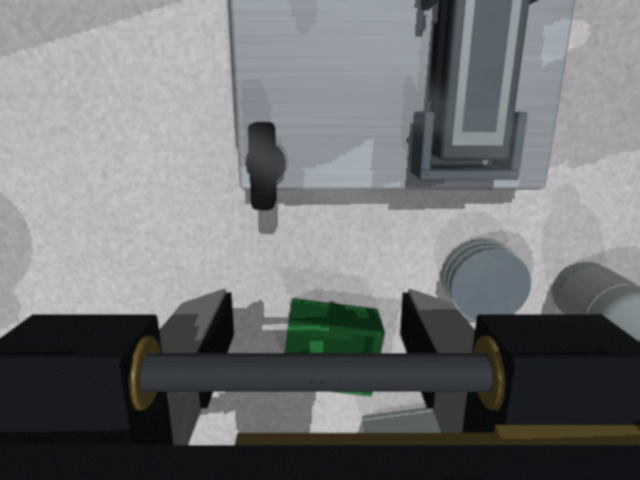

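View pics/s15c.png

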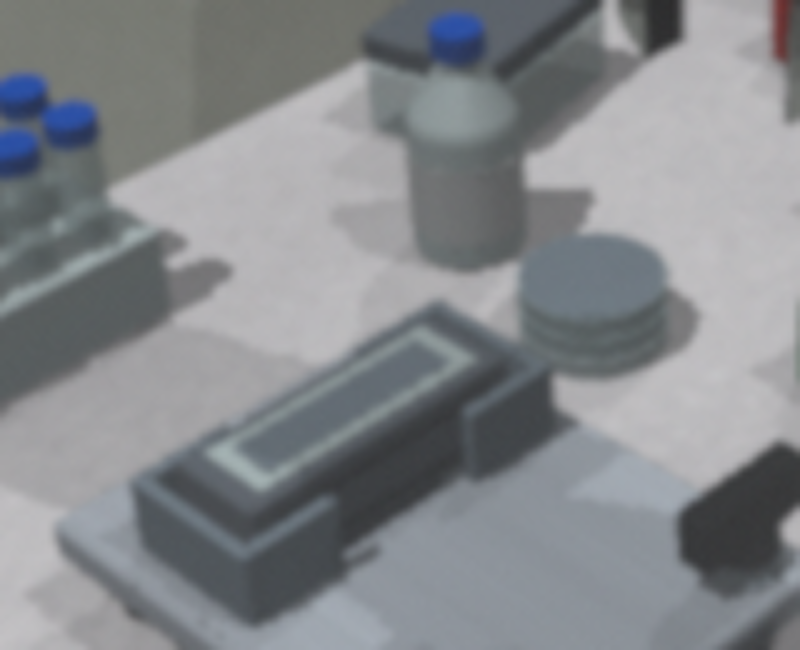

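View pics/t15.png

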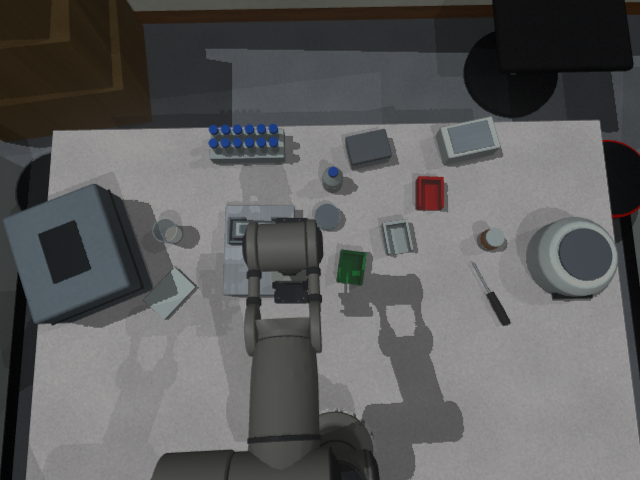

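The cassette lies flat in the nest, and the slab still reads level. In the top view every bystander is where it started: bottle (333,180), dishes (328,217), beaker (168,232), jar (491,239), driver (490,293), tile (171,292). I hand in.

Run:
```python
from cell import workorder
print(workorder.hand_in())
```

```text
the job is handed in; nothing more can be done
None
```

I turned the screw foot's knob about 2.5 rad clockwise in three grasps, until the empty platform read level. I then pulled the cassette out of the white dock and set it down on the bench. I took it again by its middle, laid it in the nest and backed the arm off. The job was handed in at about 23 s.

**Platform:** after the cassette was in, the slab slope was 0.0007 by the wrist camera and about 0.0015 by the side camera. That is close to camera noise. The knob bar lies along the platform's y within about 0.01 rad by the wrist camera, so the knob is at about 0. I did not push on the platform to test for rocking; "steady" rests on these two measurements.

**Cassette:** its top is 46 mm above the slab, where 45 mm is expected, so it is fully down, with gaps to the cheeks. Its top's slope across the width disagreed between cameras: +0.006 by the wrist and -0.011 by the side. The strip measured was only 23 mm wide, so I take this as noise.

**Other checks:** the bystanders look unmoved in the top view. The cameras disagreed by 3 to 4 mm on the nest's position, so I aligned the placing on the wrist view. The highest force I saw was about 12 N.

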